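# Bolt up the peg bar and hang the rinsed boiler shells to dry

## Robot

A 6-joint arm with a two-finger parallel gripper is mounted at the origin on the work surface. World frame = base frame: x ahead of the robot, y to its left, z up, the work surface at z = 0. Lengths are in m, angles in rad, forces in N, time in s.
With the tool pointing down it reaches from about 0.375 to 0.9 m from the base axis. Payload 3.1 kg.
Tool frame: the origin (TCP) lies at the very end of the fingers, on their centre line; the grasp point (between the pads) lies 19 mm behind it (manip.pinch_z is the distance from the TCP to the grasp point, in m); z points along the fingers, y is the line along which they close (so a half turn about z gives the same grasp; the last joint's range is limited). The gripper opens to 85 mm and grips with 20 to 120 N. Pads are 22 mm wide; open, the fingers measure 114 mm over their backs; the gripper's body (76 mm by 85 mm) begins 54 mm behind the grasp point. The pads swing forward as they close: fully open they stand 13 mm farther back than shut.
Start: joints at [-1.331, 0.527, 1.433, -0, 1.181, -0.178], TCP at [0.254, -0.571, 0.231] pointing down, gripper open.
Joint ranges: [-3.08, 3.08], [-0.75, 2.2], [0.22, 2.44], [-1.43, 4.57], [0, 2.65], [-2.85, 2.85]. Speed limits (rad/s): [2.79, 2.79, 3.14, 3.14, 3.14, 3.14].

## Interface

Orientations are given as a unit quaternion [x, y, z, w].
In Python, from station import manip gives the robot as it stands.
- The arm moves only by the tool servo_tool, never from a script. Its argument "commands" is one flat list of numbers, 7 for each row, row after row: the shift along the tool's x, y, z each as a share of 500 mm, from -1 to 1, then the turn, a rotation vector about the tool's x, y, z each as a share of 360 degrees, from -1 to 1, then the opening, from -1 (shut) to 1 (fully open). In form: [dx, dy, dz, rx, ry, rz, claw, dx, dy, dz, rx, ry, rz, claw, ...]. A call has 1 to 12 rows; each row shifts and turns the commanded pose from where the row before left it, along the tool's axes as they then stand; what a row does not reach is not made up. A row lasts 1/12 s, in which the tool goes at most 41.7 mm and 7.16 degrees, less where a joint would pass 70% of its speed; a pose out of reach is approached as far as the arm can. A call with a number of a shift or a turn outside -1 to 1 is refused whole. A call with a gripper value outside its range is refused whole. The fingers move at their own pace and stop on an object; "force" is the grip in N (left out, the last holds). Time passes only in rows, so rows that do not move let the fingers close. It gives the time, the measured TCP pose, the force, the opening and the grip force at its end, in the units of the state.
- manip.sense(): the state, without advancing time (a new reading comes with each control period).
- manip.snapshot(name): name is "scene" or "top"; returns a dict with "img" (480x640x3 uint8, red, green, blue), "mtx" (3x3 intrinsics, pixels), "world_to_cam" (4x4, takes a point from world to camera coordinates). Camera axes: x right, y up, looking along -z (the intrinsics and any distortion apply to the point x, -y, -z); pixel columns grow to the right and rows downward; lengths in m; the calibration is good to about 2 mm. A picture is of the moment at which its call begins. There is no depth.
- manip.sign_off(): hands the job in; it is judged then, once.
Trained networks look in a picture, given as the dict that the camera call returned (one of the last four; its "shot" number tells which), for a name from the list of things; names that differ only in an ending like _2 or _b are one class to them, and where a whole thing is asked for, a point or a joint stands for the part that bears it (a point fixed in the world has none). Each returns a list of dicts, best first, with "conf" (0 to 1); they miss things now and then, are a little off and sometimes report something else, mostly with a low value. They report only what shows in the picture. A call takes as long as a camera call. They do not tell look-alikes from the thing itself.
- manip.look_for(picture, query): "box" ([left, top, width, height] in pixels, round what is visible of it).
- manip.silhouettes(picture, query): "pixels" (480x640 bool, what is visible of it) and "box" ([left, top, width, height] in pixels, round what is visible of it).
The state is a dict: "t": time; "q": joint angles; "qd": joint speeds; "tau": joint torques, N m; "tcp_pos": TCP position; "tool_rot": TCP orientation; "force": force on the tool from outside, world axes, zero at the start; "ft_torque": the same for the moment, N m; "finger_gap": opening from 0.0 (shut) to 1.0 (fully open); "gripper_force": force on a finger pad.
Only numpy, scipy, OpenCV 4.12 (cv2) and the standard library are available. Lean on these libraries where they do the work, as an engineer would, in place of code of your own. Each camera call takes 0.05 s, during which the arm holds its last target. There are 200 camera calls.

## Task

Get the drying rack ready and load it: drive the tapered drift down through the end hole of the swinging peg bar into the rail below until the two holes are in line, pull it out again and drop the bolt in its place, fully home. Only once the bolt is in, hang every rinsed copper shell mouth down on a peg of its own, flange flat on the bar. Leave the drift standing fully home in its own hole of the wooden block, and do not disturb the jar, the brass tee or the wrench.

Things in the scene. Friction and masses are not known exactly. Their poses are not given: they have to be found in the camera images.
- rail_hole (a point): Centre of the bolt hole in the fixed steel rail, on the rail's top face (62 mm above the table): through hole 26 mm across, 62 mm deep; rail 80 mm wide there. The frame's y runs along the rail from the pivot end to the hole end, x across it (away from the robot), z up.
- bar_hole (a point): Bolt hole (26 mm across, right through) in the free end of the flat aluminium peg bar, centre on its top face, 74 mm above the table. Bar 70 mm wide, 12 mm thick, on the rail; swings level about a pivot 350 mm from this hole, stays where left (3 N at the hole moves it). Starts 8 to 12 mm off the rail's hole, towards the robot. y runs from pivot to hole, z up.
- bar (a joint): Swing of the peg bar about its pivot, rad: 0 is in line with the rail (holes in line), positive swings the hole towards the robot; stops at +-0.045. Starts at 0.024 to 0.034.
- peg0_foot (a point): Foot, on the bar's top face, of the first upright white plastic drying peg of the bar, 65 mm from the pivot; 18 mm across, 65 mm tall, tapered over its top 8 mm. z up.
- peg1_foot (a point): Foot, on the bar's top face, of the middle upright white plastic drying peg of the bar, 165 mm from the pivot; 18 mm across, 65 mm tall, tapered over its top 8 mm. z up.
- peg2_foot (a point): Foot, on the bar's top face, of the last upright white plastic drying peg of the bar, 265 mm from the pivot; 18 mm across, 65 mm tall, tapered over its top 8 mm. z up.
- shell0_mid (a point): Copper boiler shell (may be absent): its axis point 45 mm from the mouth. Cup 48 mm outside, 40 inside, 90 long, far end closed, last 10 mm domed, 75 mm deep inside; 64 mm square brass flange, 6 mm thick, round its mouth. z runs from mouth to closed end (up = mouth down). 0.3 kg. Starts lying on the drain board, mouth to the robot, closed end 14 deg up. Hung: 45 mm above the peg's foot.
- shell1_mid (a point): Copper boiler shell (may be absent): its axis point 45 mm from the mouth. Cup 48 mm outside, 40 inside, 90 long, far end closed, last 10 mm domed, 75 mm deep inside; 64 mm square brass flange, 6 mm thick, round its mouth. z runs from mouth to closed end (up = mouth down). 0.3 kg. Starts lying on the drain board, mouth to the robot, closed end 14 deg up. Hung: 45 mm above the peg's foot.
- shell2_mid (a point): Copper boiler shell (may be absent): its axis point 45 mm from the mouth. Cup 48 mm outside, 40 inside, 90 long, far end closed, last 10 mm domed, 75 mm deep inside; 64 mm square brass flange, 6 mm thick, round its mouth. z runs from mouth to closed end (up = mouth down). 0.3 kg. Starts lying on the drain board, mouth to the robot, closed end 14 deg up. Hung: 45 mm above the peg's foot.
- board: Fixed sloping grey drain board, 390 mm wide (y), 138 mm up the slope, sloping at 20 deg, low edge towards the robot with an 8 mm lip. The origin is on the table under its middle, the surface 36 mm above it; x points up the slope.
- drift_mid (a point): Half-way point (65 mm from the tip, on the axis) of the steel drift, 130 mm long; from the tip: taper from 8 to 24 mm across over 48 mm, 24 mm shank to 70 mm, collar 36 mm across to 76 mm, round grip 28 mm across to 130 mm. z runs from tip to grip end. About 0.35 kg. Starts standing tip down in the wooden block, collar on its top.
- drift_hole (a point): Mouth of the drift's own hole in the fixed wooden block: 27 mm across, 75 mm deep. Block 150 (x) x 70 x 75 mm tall; hole 40 mm from its middle along the block's -x. With the drift home (collar on the block) its half-way point is 5 mm below this mouth. z up.
- bolt_mid (a point): Half-way point (46.5 mm from the tip, on the axis) of the dark steel bolt: plain blunt 20 mm shank 55 mm long, hexagon head 38 mm high, 32 mm across flats. z runs from tip to head. 0.3 kg. Not screwed, only dropped in. Starts in the block's other hole (23 mm across, 80 mm from the drift's), head on the block. Home in the bar, this point is 8.5 mm below the bar's top face.
- jar: Bystander: amber glass jar with a steel lid, 68 mm across, 85 mm tall. Origin under its base.
- tee: Bystander: brass tee fitting lying on the table, about 75 mm long, 40 mm high. Origin under its middle.
- wrench: Bystander: steel wrench, about 150 mm long, lying on the table beyond the rack.
Not all that is in view belongs to the job. Leave any purple look-alike of the part that bears drift_mid alone. What is shaped like the part that bears shell2_mid but blue is not meant.

How it is judged:
On the way, in this order (a step that is already met when the one before it is completed fails the run):
1. the drift is down through both holes and the holes are in line (horizontal distance between drift_mid and bar_hole below 0.012 m and z of drift_mid in the frame of bar_hole below 0.012 m and horizontal distance between bar_hole and rail_hole below 0.0035 m), for 0.2 s.
2. the drift is out and the bolt is fully home in its place (horizontal distance between bolt_mid and bar_hole below 0.006 m and z of bolt_mid in the frame of bar_hole below -0.005 m and angle between bolt_mid's own z axis and vertical below 0.1 rad), for 0.2 s.
At the end, for the whole second after the job is handed in: Each shell present: on a peg, mouth down within 0.12 rad, axis within 16 mm of the peg, middle 38-51 mm above its foot. Bolt in the bar hole within 6 mm, head within 3.5 mm of the bar, tilt under 0.1 rad. Drift in its own block hole, collar within 4 mm of the block. All at rest (all of step 2 and ((horizontal distance between shell0_mid and peg0_foot below 0.016 m and z of shell0_mid in the frame of peg0_foot between 0.038 and 0.051 m and angle between shell0_mid's own z axis and vertical below 0.12 rad) or (horizontal distance between shell0_mid and peg1_foot below 0.016 m and z of shell0_mid in the frame of peg1_foot between 0.038 and 0.051 m and angle between shell0_mid's own z axis and vertical below 0.12 rad) or (horizontal distance between shell0_mid and peg2_foot below 0.016 m and z of shell0_mid in the frame of peg2_foot between 0.038 and 0.051 m and angle between shell0_mid's own z axis and vertical below 0.12 rad)) and ((horizontal distance between shell1_mid and peg0_foot below 0.016 m and z of shell1_mid in the frame of peg0_foot between 0.038 and 0.051 m and angle between shell1_mid's own z axis and vertical below 0.12 rad) or (horizontal distance between shell1_mid and peg1_foot below 0.016 m and z of shell1_mid in the frame of peg1_foot between 0.038 and 0.051 m and angle between shell1_mid's own z axis and vertical below 0.12 rad) or (horizontal distance between shell1_mid and peg2_foot below 0.016 m and z of shell1_mid in the frame of peg2_foot between 0.038 and 0.051 m and angle between shell1_mid's own z axis and vertical below 0.12 rad)) and ((horizontal distance between shell2_mid and peg0_foot below 0.016 m and z of shell2_mid in the frame of peg0_foot between 0.038 and 0.051 m and angle between shell2_mid's own z axis and vertical below 0.12 rad) or (horizontal distance between shell2_mid and peg1_foot below 0.016 m and z of shell2_mid in the frame of peg1_foot between 0.038 and 0.051 m and angle between shell2_mid's own z axis and vertical below 0.12 rad) or (horizontal distance between shell2_mid and peg2_foot below 0.016 m and z of shell2_mid in the frame of peg2_foot between 0.038 and 0.051 m and angle between shell2_mid's own z axis and vertical below 0.12 rad)) and horizontal distance between drift_mid and drift_hole below 0.006 m and z of drift_mid in the frame of drift_hole below -0.001 m and angle between drift_mid's own z axis and vertical below 0.1 rad and linear speed of each of shell0, shell1, shell2, bolt, drift below 0.02 m/s); the robot touches nothing.
It fails at once if a shell is put on a peg before the bolt is in (((horizontal distance between shell0_mid and peg0_foot below 0.02 m and z of shell0_mid in the frame of peg0_foot below 0.09 m) or (horizontal distance between shell0_mid and peg1_foot below 0.02 m and z of shell0_mid in the frame of peg1_foot below 0.09 m) or (horizontal distance between shell0_mid and peg2_foot below 0.02 m and z of shell0_mid in the frame of peg2_foot below 0.09 m) or (horizontal distance between shell1_mid and peg0_foot below 0.02 m and z of shell1_mid in the frame of peg0_foot below 0.09 m) or (horizontal distance between shell1_mid and peg1_foot below 0.02 m and z of shell1_mid in the frame of peg1_foot below 0.09 m) or (horizontal distance between shell1_mid and peg2_foot below 0.02 m and z of shell1_mid in the frame of peg2_foot below 0.09 m) or (horizontal distance between shell2_mid and peg0_foot below 0.02 m and z of shell2_mid in the frame of peg0_foot below 0.09 m) or (horizontal distance between shell2_mid and peg1_foot below 0.02 m and z of shell2_mid in the frame of peg1_foot below 0.09 m) or (horizontal distance between shell2_mid and peg2_foot below 0.02 m and z of shell2_mid in the frame of peg2_foot below 0.09 m)) and distance between bolt_mid and bar_hole above 0.025 m).
It fails at once if the jar, the tee or the wrench is disturbed (distance of any of jar, tee, wrench from where it was at the start of the episode above 0.03 m).
Of shell0, shell1, shell2 only 2 to 3 are there at a start; the rules pass over those that are not, and their reading is None.
At some moment in a run one of shell0, shell1, shell2 may be knocked a few centimetres aside while the robot is not near it.
Once in a run the grip may slacken for a moment while it holds something.
It also fails if it takes over 210 s, if anything falls off the work surface, if the arm or the gripper's body presses on something with over 40 N, if the wrist force passes 120 N, or if a joint passes its speed limit or range.

## Working session

There is one attempt and no reset: what is moved stays moved. The work goes in short steps, Python scripts to look and compute and a tool call to move; the robot and the scene stay as the last step left them, time stands still between calls to the robot, and variables do not carry over. Pictures are saved under pics/ and viewed, at most 14 in all, crops included, and the job is handed in when it is done.

Besides the shell and the picture viewer there is one more tool, called after "Call:" by a JSON object that holds its "api" and its "payload". servo_tool: Moves the arm, as the interface text tells. Its arguments: {"type":"object","properties":{"commands":{"type":"array"},"force":{"type":"number"}},"required":["commands"]}

```bash
mkdir -p pics; ls
python3 - <<'E'
from station import manip
import cv2,numpy as np
s=manip.sense(); print({k:np.round(v,3).tolist() for k,v in s.items()})
for n in ("scene","top"):
    p=manip.snapshot(n); cv2.imwrite(f"pics/{n}0.png",p["img"][:,:,::-1])
    print(n,np.round(p["mtx"],1).tolist(),np.round(p["world_to_cam"],3).tolist(),[k for k in p])
    for q in ["bar_hole","rail_hole","bar","peg0_foot","peg1_foot","peg2_foot","shell0_mid","drift_mid","drift_hole","bolt_mid","board","jar","tee","wrench"]:
        print(q,[(np.round(r["box"]).astype(int).tolist(),round(r["conf"],2)) for r in manip.look_for(p,q)[:5]])
E
```

```text
pics
{'t': 0.0, 'q': [-1.331, 0.529, 1.434, 0.0, 1.181, -0.178], 'qd': [-0.001, -0.002, 0.001, -0.001, 0.001, 0.002], 'tau': [-0.001, -44.235, -17.802, -0.0, 0.008, -0.0], 'tcp_pos': [0.253, -0.571, 0.23], 'tool_rot': [0.978, 0.207, -0.0, -0.001], 'force': [-0.325, -0.053, -0.584], 'ft_torque': [-0.041, 0.038, 0.017], 'gripper_force': 0.0, 'finger_gap': 0.994}
scene [[601.0, 0.0, 322.1], [0.0, 601.0, 238.9], [0.0, 0.0, 1.0]] [[-0.444, 0.896, 0.012, 0.194], [-0.743, -0.375, 0.554, 0.35], [0.501, 0.237, 0.832, -1.575], [0.0, 0.0, 0.0, 1.0]] ['img', 'mtx', 'world_to_cam', 'shot']
bar_hole [([166, 221, 196, 124], 0.83)]
rail_hole [([168, 226, 198, 139], 0.84)]
bar [([168, 224, 191, 118], 0.74)]
peg0_foot [([168, 224, 192, 125], 0.63)]
peg1_foot [([167, 223, 198, 120], 0.98)]
peg2_foot [([168, 223, 194, 124], 0.83)]
shell0_mid [([343, 197, 38, 47], 0.56)]
drift_mid [([420, 225, 27, 36], 0.79), ([514, 267, 28, 39], 0.67), ([466, 252, 19, 28], 0.62)]
drift_hole [([435, 251, 60, 85], 0.81), ([169, 224, 194, 120], 0.57)]
bolt_mid [([455, 287, 20, 19], 0.89)]
board [([214, 174, 184, 102], 0.75
[... 514 characters left out ...]
.85), ([316, 115, 81, 24], 0.75)]
peg0_foot [([261, 155, 199, 51], 0.95)]
peg1_foot [([259, 156, 203, 51], 0.68)]
peg2_foot [([166, 237, 22, 15], 0.46)]
shell0_mid [([295, 258, 31, 50], 0.91), ([344, 260, 34, 48], 0.73)]
drift_mid [([164, 276, 25, 18], 0.8), ([214, 286, 19, 15], 0.78), ([109, 280, 34, 16], 0.59)]
drift_hole [([160, 226, 46, 76], 0.96), ([479, 158, 33, 41], 0.64)]
bolt_mid [([164, 235, 24, 18], 0.79), ([259, 156, 201, 52], 0.59), ([268, 241, 182, 69], 0.38)]
board [([266, 242, 186, 68], 0.64), ([160, 227, 47, 75], 0.2)]
jar [([485, 248, 43, 35], 0.97), ([314, 114, 86, 25], 0.66)]
tee [([479, 156, 31, 43], 0.85), ([259, 155, 204, 50], 0.46)]
wrench [([315, 114, 82, 24], 0.95)]
```

View pics/scene0.png

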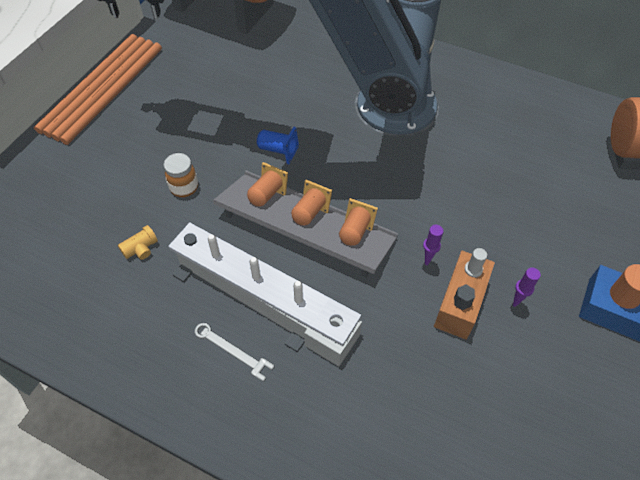

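View pics/top0.png

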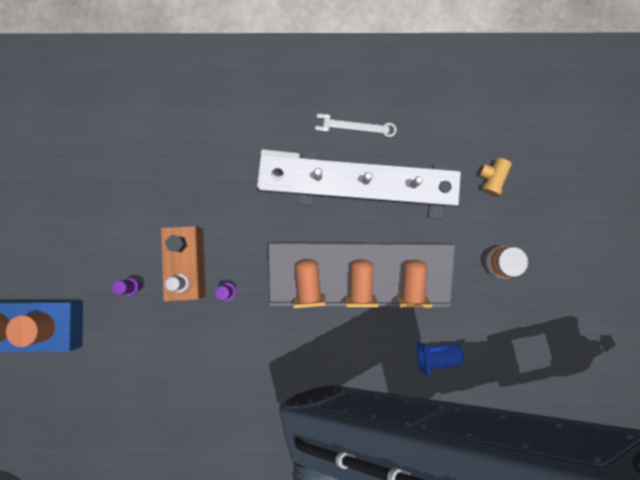

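The grey drift stands at scene (477,258) and top (177,284). It could be confused with the purple look-alikes at scene (432,245) and (527,287), top (225,291) and (125,287). The bolt is at scene (465,297). There are three copper shells at scene (268,185), (311,205) and (357,224). The blue shell at (278,142) and the copper part on the blue block are not wanted. Next I check close crops.

```bash
cat > h.py <<'E'
from station import manip
import cv2,numpy as np
from scipy.optimize import least_squares
from scipy.spatial.transform import Rotation as R
def proj(p,X):
    X=np.atleast_2d(X); c=X@p["world_to_cam"][:3,:3].T+p["world_to_cam"][:3,3]
    c=c*[1,-1,-1]; q=c@p["mtx"].T; return q[:,:2]/q[:,2:]
def ray(p,uv):
    W=p["world_to_cam"]; d=np.linalg.solve(p["mtx"],[uv[0],uv[1],1.])*[1,-1,-1]
    d=W[:3,:3].T@d; o=-W[:3,:3].T@W[:3,3]; return o,d/np.linalg.norm(d)
def onz(p,uv,z):
    o,d=ray(p,uv); return o+d*(z-o[2])/d[2]
def tri(ps,uvs):
    A=np.zeros((3,3));b=np.zeros(3)
    for p,uv in zip(ps,uvs):
        o,d=ray(p,uv);M=np.eye(3)-np.outer(d,d);A+=M;b+=M@o
    X=np.linalg.solve(A,b); e=[np.round(proj(p,X)[0]-uv,1).tolist() for p,uv in zip(ps,uvs)]
    return X,e
def shots(): return manip.snapshot("scene"),manip.snapshot("top")
def crop(p,c,w=50,h=37,s=8):
    x,y=int(c[0]-w/2),int(c[1]-h/2); i=p["img"][y:y+h,x:x+w,::-1]
    i=cv2.resize(i,None,fx=s,fy=s,interpolation=cv2.INTER_CUBIC)
    for k in range(0,w,10): cv2.putText(i,str(x+k),(k*s,10),0,.35,(0,255,255),1); cv2.line(i,(k*s,12),(k*s,18),(0,255,255),1)
    for k in range(0,h,10): cv2.putText(i,str(y+k),(0,k*s+12),0,.35,(0,255,0),1); cv2.line(i,(0,k*s),(8,k*s),(0,255,0),1)
    return i
E
python3 - <<'E'
from h import *
import pickle
s,t=shots(); pickle.dump((s,t),open("s0.pkl","wb"))
m=np.vstack([np.hstack([crop(s,(340,322)),crop(t,(280,174))]),np.hstack([crop(s,(470,275),66,49,6)[:294,:396],crop(t,(183,265),66,49,6)[:294,:396]]) if 0 else np.hstack([cv2.resize(crop(s,(468,290),100,74,4),(400,296)),cv2.resize(crop(t,(183,264),108,80,4),(400,296))])])
cv2.imwrite("pics/m1.png",m)
for n,p in(("s",s),("t",t)):
  for q in ["shell0_mid","drift_mid","bolt_mid","drift_hole","bar"]:
    for r in manip.silhouettes(p,q):
        ys,xs=np.nonzero(r["pixels"]); print(n,q,round(r["conf"],2),np.round(r["box"]).tolist(),len(xs),round(xs.mean(),1),round(ys.mean(),1))
E
```

```text
s shell0_mid 0.9 [342.0, 198.0, 39.0, 46.0] 1140 357.2 221.0
s drift_mid 0.91 [466.0, 253.0, 20.0, 23.0] 415 475.9 262.8
s drift_mid 0.88 [512.0, 269.0, 31.0, 40.0] 561 526.4 284.5
s drift_mid 0.59 [423.0, 224.0, 25.0, 38.0] 518 433.0 241.8
s bolt_mid 0.62 [453.0, 285.0, 20.0, 23.0] 363 464.2 296.9
s drift_hole 0.91 [434.0, 250.0, 63.0, 86.0] 2260 462.9 298.4
s bar 0.64 [168.0, 222.0, 195.0, 122.0] 6964 266.0 282.7
s bar 0.23 [170.0, 222.0, 195.0, 143.0] 10206 269.4 293.2
t shell0_mid 0.72 [294.0, 260.0, 32.0, 49.0] 1130 307.9 285.2
t shell0_mid 0.47 [480.0, 158.0, 33.0, 43.0] 760 494.7 176.1
t drift_mid 0.7 [113.0, 280.0, 32.0, 16.0] 377 126.4 286.7
t drift_mid 0.63 [218.0, 284.0, 15.0, 16.0] 250 224.4 291.6
t drift_mid 0.52 [165.0, 275.0, 24.0, 16.0] 306 177.3 283.1
t drift_mid 0.45 [164.0, 238.0, 22.0, 15.0] 302 175.1 243.2
t bolt_mid 0.56 [266.0, 241.0, 185.0, 70.0] 8271 359.7 269.4
t bolt_mid 0.5 [163.0, 238.0, 24.0, 15.0] 299 175.6 243.3
t drift_hole 0.65 [164.0, 228.0, 44.0, 74.0] 2403 184.9 262.7
t bar 0.67 [260.0, 158.0, 198.0, 50.0] 6870 359.9 180.5
```

View pics/m1.png

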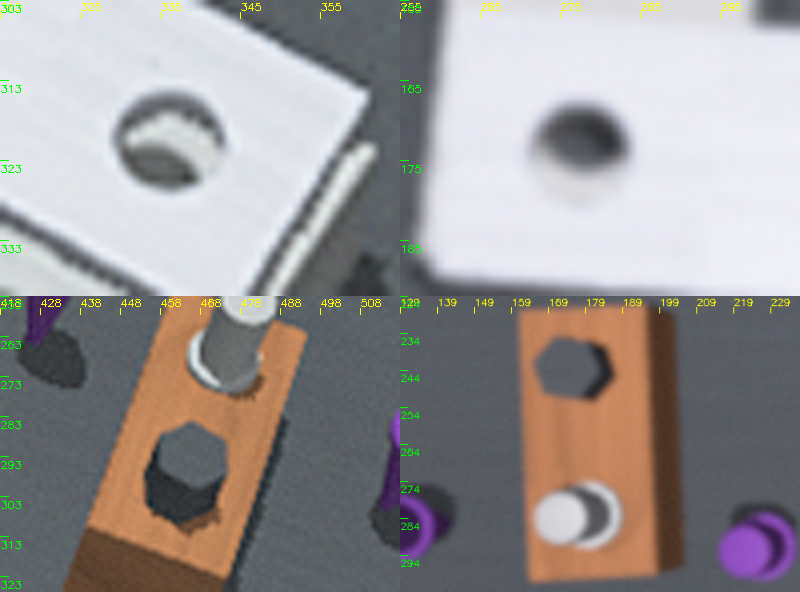

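The crops show the bar hole at scene (335.8,320.2) and top (277.1,173.7), partly covering the rail hole. The grey drift is in the wood block: collar at scene (474,268), top (180,283); its end at top (172,283). The bolt head top is at scene (464.4,292.4), top (175.3,243.1). My choice is the grey drift, not the purple ones.

```bash
cat >> h.py <<'E'
def shellpts(x,y,z,yaw,tilt):
    "mid at x,y,z; axis mouth->closed: heading yaw, elevation tilt"
    a=np.array([np.cos(tilt)*np.cos(yaw),np.cos(tilt)*np.sin(yaw),np.sin(tilt)])
    b=np.array([-np.sin(yaw),np.cos(yaw),0]); c=np.cross(a,b); m=np.array([x,y,z])
    th=np.linspace(0,2*np.pi,24); cup=[]
    for l,r in((0,24),(80,24),(85,20),(88.5,12),(90,3)): cup+= [m+a*(l-45)/1e3+r/1e3*(np.cos(k)*b+np.sin(k)*c) for k in th]
    fl=[m+a*(l-45)/1e3+(i*b+j*c)*.032 for l in(0,6) for i in(-1,1) for j in(-1,1)]
    return np.array(cup),np.array(fl)
def rend(p,parts):
    im=np.zeros((480,640),np.uint8)
    for q in parts: cv2.fillConvexPoly(im,cv2.convexHull((proj(p,q)*8).round().astype(np.int32)),1,shift=3)
    return im>0
def cmask(p):
    h=cv2.cvtColor(p["img"],cv2.COLOR_RGB2HSV); return (h[...,0]<28)&(h[...,1]>90)&(h[...,2]>60)
def fitshell(ps,x0,win=45,free=(0,1,2,3)):
    from scipy.optimize import minimize
    x0=np.array(x0,float); ms=[]
    for p in ps:
        m=cmask(p); n,l=cv2.connectedComponents(m.astype(np.uint8)); c=proj(p,x0[:3])[0].round().astype(int)
        r=rend(p,shellpts(*x0)); k=np.bincount(l[r&m],minlength=n)
        ms.append(l==k.argmax())
    free=list(free); sc=np.array([.01,.01,.01,.1,.1])[free]
    def f(v):
        X=x0.copy(); X[free]+=v*sc; c=0
        for p,m in zip(ps,ms):
            r=rend(p,shellpts(*X)); c+=1-(r&m).sum()/max(1,(r|m).sum())
        return c/len(ps)
    o=minimize(f,np.zeros(len(free)),method="Nelder-Mead",options=dict(initial_simplex=np.vstack([np.zeros(len(free)),np.eye(len(free))]),maxiter=300,xatol=.01,fatol=1e-4))
    x0[free]+=o.x*sc; return x0,1-o.fun
E
python3 - <<'E'
from h import *
import pickle
s,t=pickle.load(open("s0.pkl","rb"))
def two(n,a,b,z): print(n,np.round(onz(s,a,z),4),np.round(onz(t,b,z),4),"tri",[np.round(v,4).tolist() for v in tri((s,t),(a,b))])
two("barhole",(335.8,320.2),(277.1,173.7),.074)
two("collar",(474.1,268.1),(180.3,283.1),.081)
two("bolttop",(464.4,292.4),(175.3,243.1),.113)
print("drifttop",onz(t,(171.8,283.3),.135), onz(s,(479.5,252.5),.135))
# block top corners in top
for uv in ((129+130/3.7-.4,224+284/3.7-.4),(129+257/3.7-.4,224+277/3.7-.4),(129+118/3.7-.4,224+12/3.7-.4)): print("blk",onz(t,uv,.075).round(4))
# pegs & pivot: scene/top rough by bright/dark
two("pivot",(190,239),(445,187),.078)
for a,b in(((211,238),(420,181)),((252,261),(369.5,177)),((296.5,285),(319,173))): two("pegtop",a,b,.139)
for uv in((267,187),(310,207),(356,226)): 
    g=onz(s,uv,.07); 
    r,i=fitshell((s,t),[g[0],g[1],.073,0,np.radians(14)]); print("shell",r.round(4),round(i,3))
for n,uv in(("purple",(125,287)),("purple",(225,291)),("jar",(513,262)),("board lip",(360,304)),("board top",(360,243)),("blue",(440,357))): print(n,onz(t,uv,.05).round(3))
E
```

```text
barhole [0.6644 0.1407 0.074 ] [0.6659 0.1373 0.074 ] tri [[0.6651, 0.139, 0.0741], [[-1.0, -0.1], [-0.8, 0.3]]]
collar [0.4388 0.3403 0.081 ] [0.4403 0.3341 0.081 ] tri [[0.4391, 0.3376, 0.0791], [[-1.6, 0.1], [-1.5, 0.6]]]
bolttop [0.5201 0.3406 0.113 ] [0.5206 0.3364 0.113 ] tri [[0.52, 0.3388, 0.1111], [[-1.1, 0.0], [-1.0, 0.4]]]
drifttop [0.44155642 0.33634954 0.135     ] [0.43677467 0.33801783 0.135     ]
blk [0.4051 0.3692 0.075 ]
blk [0.4085 0.2991 0.075 ]
blk [0.556  0.3776 0.075 ]
pivot [ 0.6348 -0.2077  0.078 ] [ 0.636  -0.2115  0.078 ] tri [[0.6352, -0.2098, 0.0777], [[-0.9, -0.2], [-0.9, 0.4]]]
pegtop [ 0.6439 -0.1409  0.139 ] [ 0.639  -0.1483  0.139 ] tri [[0.6395, -0.148, 0.129], [[-1.2, -0.2], [-1.1, 0.5]]]
pegtop [ 0.6535 -0.0434  0.139 ] [ 0.6472 -0.0492  0.139 ] tri [[0.6485, -0.0489, 0.128], [[-0.7, -0.1], [-0.6, 0.3]]]
pegtop [0.6616 0.0564 0.139 ] [0.6555 0.0498 0.139 ] tri [[0.6568, 0.0515, 0.1277], [[-1.0, -0.1], [-0.8, 0.4]]]
shell [ 0.439  -0.1463  0.0597 -0.0448  0.2443] 0.911
shell [ 0.4413 -0.0352  0.0636 -0.0131  0.2443] 0.912
shell [0.4419 0.0767 0.0638 0.0846 0.2443] 0.912
purple [0.432 0.458 0.05 ]
purple [0.422 0.249 0.05 ]
jar [ 0.48  -0.359  0.05 ]
board lip [ 0.393 -0.035  0.05 ]
board top [ 0.522 -0.036  0.05 ]
blue [ 0.282 -0.201  0.05 ]
```

Call:
{"api": "servo_tool", "payload": {"commands": [0,0,-0.035,0,0,0.0166,0.4,0,0,-0.035,0,0,0.0166,0.4,0,0,-0.035,0,0,0.0166,0.4,0,0,-0.035,0,0,0.0166,0.4,0.04,-0.07,0,0,0,0,0.4,0.04,-0.07,0,0,0,0,0.4,0.04,-0.07,0,0,0,0,0.4,0.04,-0.07,0,0,0,0,0.4,0.04,-0.07,0,0,0,0,0.4,0.04,-0.07,0,0,0,0,0.4,0.04,-0.07,0,0,0,0,0.4,0.04,-0.07,0,0,0,0,0.4]}}

```text
t: 3.1
tcp_pos: [0.414, -0.2894, 0.3016]
tool_rot: [1.0, 0.0, 0.0, 0.0]
force: [0.3, -0.2, -0.7]
finger_gap: 0.699
gripper_force: 0.0
```

Call:
{"api": "servo_tool", "payload": {"commands": [0.004,-0.075,0,0,0,0,0.4,0.004,-0.075,0,0,0,0,0.4,0.004,-0.075,0,0,0,0,0.4,0.004,-0.075,0,0,0,0,0.4,0.004,-0.075,0,0,0,0,0.4,0.004,-0.075,0,0,0,0,0.4,0.004,-0.075,0,0,0,0,0.4,0.004,-0.075,0,0,0,0,0.4,0,-0.075,0,0,0,0,0.4,0,-0.075,0,0,0,0,0.4,0,-0.075,0,0,0,0,0.4,0,-0.075,0,0,0,0,0.4]}}

```text
t: 4.1
tcp_pos: [0.4288, 0.1608, 0.3017]
tool_rot: [1.0, 0.0, 0.0, -0.0]
force: [0.9, -1.4, 0.4]
finger_gap: 0.702
gripper_force: 0.0
```

Call:
{"api": "servo_tool", "payload": {"commands": [0.004,-0.07,0,0,0,0,0.4,0.004,-0.07,0,0,0,0,0.4,0.004,-0.07,0,0,0,0,0.4,0.004,-0.07,0,0,0,0,0.4,0.004,-0.07,0,0,0,0,0.4,0,0,0.06,0,0,0,0.4,0,0,0.06,0,0,0,0.4,0,0,0.06,0,0,0,0.4,0,0,0.06,0,0,0,0.4,0,0,0,0,0,0,0.4,0,0,0,0,0,0,0.4,0,0,0,0,0,0,0.4]}}

```text
t: 5.1
tcp_pos: [0.4402, 0.3344, 0.1827]
tool_rot: [1.0, 0.0, 0.001, -0.001]
force: [-0.3, -0.7, 1.2]
finger_gap: 0.703
gripper_force: 0.0
```

Run:
```python
from h import *
s,t=shots(); S=manip.sense(); print(S["tcp_pos"],S["tool_rot"]); T=S["tcp_pos"]
print(proj(s,T),proj(t,T))
cv2.imwrite("pics/m2.png",np.hstack([crop(s,proj(s,T)[0],66,60,6),crop(t,proj(t,T)[0],66,60,6)]))
```

```text
[0.44065227 0.33456475 0.18355306] [ 9.99997276e-01  2.19191166e-04  2.09170481e-03 -1.01189101e-03]
[[483.04812621 239.44148402]] [[165.4097362  284.58962592]]
```

View pics/m2.png

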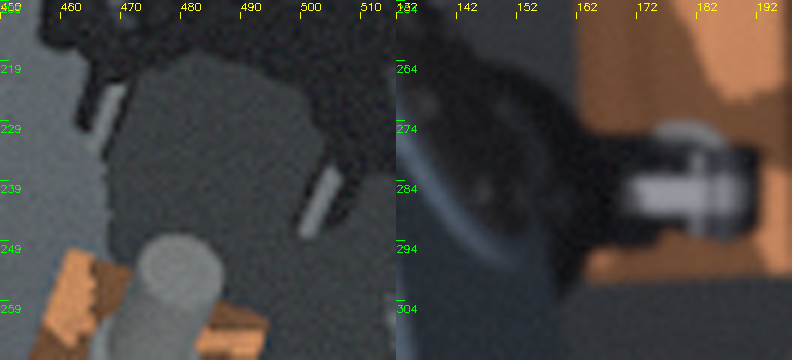

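Pads straddle the drift end (scene (480,253)). The fingertips' midpoint at scene (483,241) agrees with the projected TCP within 2 px. Going down on it.

Call:
{"api": "servo_tool", "payload": {"commands": [-0.002,-0.006,0.03,0,0,0,0.4,0,0,0.04,0,0,0,0.4,0,0,0.04,0,0,0,0.4,0,0,0.04,0,0,0,0.4,0,0,0.025,0,0,0,0.4,0,0,0,0,0,0,0.4,0,0,0,0,0,0,-1,0,0,0,0,0,0,-1,0,0,0,0,0,0,-1,0,0,0,0,0,0,-1,0,0,0,0,0,0,-1,0,0,0,0,0,0,-1], "force": 70}}

```text
t: 6.2
tcp_pos: [0.4396, 0.3379, 0.0958]
tool_rot: [1.0, 0.0, 0.002, -0.001]
force: [0.1, 0.9, 6.4]
finger_gap: 0.308
gripper_force: 68.5
```

Call:
{"api": "servo_tool", "payload": {"commands": [0,0,0,0,0,0,-1,0,0,0,0,0,0,-1,0,0,0,0,0,0,-1,0,0,0,0,0,0,-1]}}

```text
t: 6.53
tcp_pos: [0.4396, 0.338, 0.0959]
tool_rot: [1.0, 0.0, 0.002, -0.001]
force: [-0.3, 2.4, 6.3]
finger_gap: 0.311
gripper_force: 68.5
```

Call:
{"api": "servo_tool", "payload": {"commands": [0,0,-0.03,0,0,0,-1,0,0,-0.05,0,0,0,-1,0,0,-0.06,0,0,0,-1,0,0,-0.06,0,0,0,-1,0,0,-0.05,0,0,0,-1,0.06,0.05,0,0,0,0,-1,0.06,0.05,0,0,0,0,-1,0.06,0.05,0,0,0,0,-1,0.06,0.05,0,0,0,0,-1,0.05,0.05,0,0,0,0,-1,0.05,0.05,0,0,0,0,-1,0.05,0.04,0,0,0,0,-1]}}

```text
t: 7.53
tcp_pos: [0.6332, 0.1645, 0.218]
tool_rot: [1.0, -0.0, -0.001, 0.001]
force: [-0.3, 0.1, -4.3]
finger_gap: 0.31
gripper_force: 70.3
```

Call:
{"api": "servo_tool", "payload": {"commands": [0.04,0.03,0,0,0,0,-1,0.03,0.029,0,0,0,0,-1,0,0,0,0,0,0,-1,0,0,0,0,0,0,-1,0,0,0,0,0,0,-1]}}

```text
t: 7.95
tcp_pos: [0.6666, 0.1377, 0.2178]
tool_rot: [1.0, 0.0, -0.002, -0.0]
force: [-0.8, -0.8, -4.7]
finger_gap: 0.309
gripper_force: 70.3
```

Run:
```python
from h import *
import pickle
s0,t0=pickle.load(open("s0.pkl","rb"))
th=np.linspace(0,2*np.pi,73)[:-1]; C=np.array([.6651,.1390,.074]); n=np.array([.996,-.085,0])
for d in(.008,.010,.012):
    for p,uv in((s0,(333.3,321.1)),(t0,(277.1,173.3))):
        q=C+n*d; q[2]=.062; e=proj(p,q+.013*np.c_[np.cos(th),np.sin(th),0*th]); off=np.array(([335.8,320.2] if p is s0 else [277.1,173.7]))-proj(p,C)[0]
        c=proj(p,q)[0]+off
        print(d,"edge nearest",round(min(np.linalg.norm(e+off-uv,axis=1)),2),"inside" if cv2.pointPolygonTest((e+off).astype(np.float32),uv,False)>0 else "outside")
s,t=shots(); S=manip.sense(); T=S["tcp_pos"]; print(T.round(4),S["finger_gap"],S["force"].round(1))
tip=T-[0,0,.091]; print(proj(s,tip),proj(t,tip))
cv2.imwrite("pics/m3.png",np.hstack([crop(s,(345,300),66,80,6),crop(t,(285,175),66,80,6)]))
```

```text
0.008 edge nearest 1.09 inside
0.008 edge nearest 3.64 inside
0.01 edge nearest 0.35 inside
0.01 edge nearest 2.71 inside
0.012 edge nearest 0.61 outside
0.012 edge nearest 1.79 inside
[0.6667 0.1384 0.2184] 0.31157025036582825 [ 0.   0.  -3.7]
[[335.02497691 307.87788648]] [[274.28056227 168.61577376]]
```

View pics/m3.png

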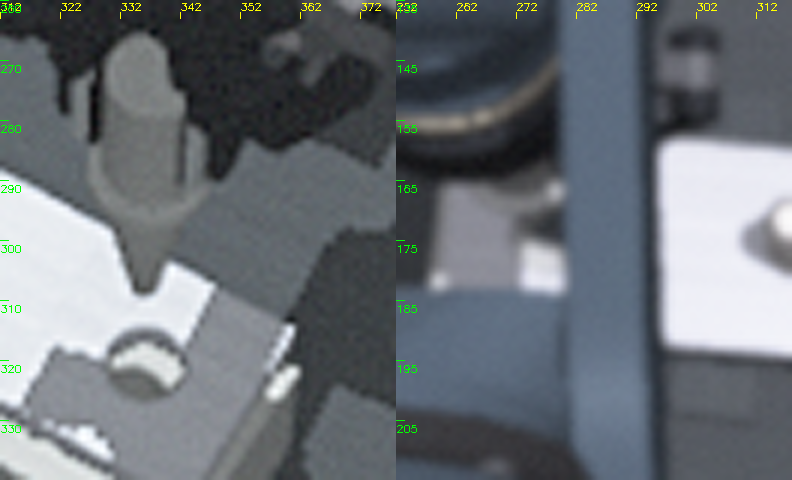

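The drift tip shows at scene (336,308), as predicted. The bar hole is below it at (336,320), with the rail hole showing about 11 mm off. Going down with the tip in the overlap.

Call:
{"api": "servo_tool", "payload": {"commands": [0.008,0,0.02,0,0,0,-1,0,0,0.03,0,0,0,-1,0,0,0.03,0,0,0,-1,0,0,0.03,0,0,0,-1,0,0,0.02,0,0,0,-1,0,0,0.015,0,0,0,-1,0,0,0,0,0,0,-1,0,0,0,0,0,0,-1]}}

```text
t: 8.72
tcp_pos: [0.6716, 0.1378, 0.1459]
tool_rot: [1.0, 0.001, -0.001, -0.0]
force: [-0.6, 0.4, -4.6]
finger_gap: 0.309
gripper_force: 69.0
```

Call:
{"api": "servo_tool", "payload": {"commands": [0,0,0.01,0,0,0,-1,0.001,0,0.01,0,0,0,-1,0.002,0,0.01,0,0,0,-1,0.002,0,0.01,0,0,0,-1,0.002,0,0.01,0,0,0,-1,0.001,0,0.01,0,0,0,-1,0,0,0,0,0,0,-1,0,0,0,0,0,0,-1]}}

```text
t: 9.38
tcp_pos: [0.6762, 0.1377, 0.1153]
tool_rot: [1.0, 0.0, -0.0, -0.0]
force: [-1.5, 1.8, -5.0]
finger_gap: 0.31
gripper_force: 69.2
```

Call:
{"api": "servo_tool", "payload": {"commands": [0,0,0.008,0,0,0,-1,0,0,0.008,0,0,0,-1,0,0,0.008,0,0,0,-1,0,0,0.008,0,0,0,-1,0,0,0.006,0,0,0,-1,0,0,0,0,0,0,-1,0,0,0,0,0,0,-1,0,0,0,0,0,0,-1]}}

```text
t: 10.05
tcp_pos: [0.6757, 0.1378, 0.0965]
tool_rot: [1.0, 0.0, -0.001, -0.0]
force: [-2.3, 4.0, -5.9]
finger_gap: 0.314
gripper_force: 69.2
```

Call:
{"api": "servo_tool", "payload": {"commands": [0,0,0,0,0,0,-1,0,0,0,0,0,0,-1,0,0,-0.02,0,0,0,-1,0,0,-0.03,0,0,0,-1,0,0,-0.04,0,0,0,-1,0,0,-0.05,0,0,0,-1,0,0,-0.06,0,0,0,-1,0,0,-0.05,0,0,0,-1,0,0,0,0,0,0,-1,-0.05,-0.04,0,0,0,0,-1,-0.06,-0.05,0,0,0,0,-1,-0.06,-0.05,0,0,0,0,-1]}}

```text
t: 11.05
tcp_pos: [0.5912, 0.2062, 0.222]
tool_rot: [1.0, -0.001, 0.001, 0.001]
force: [-0.1, 1.2, -4.2]
finger_gap: 0.315
gripper_force: 69.9
```

Call:
{"api": "servo_tool", "payload": {"commands": [-0.06,-0.05,0,0,0,0,-1,-0.06,-0.05,0,0,0,0,-1,-0.06,-0.05,0,0,0,0,-1,-0.05,-0.045,0,0,0,0,-1,-0.04,-0.035,0,0,0,0,-1,-0.032,-0.03,0,0,0,0,-1,0,0,0,0,0,0,-1,0,0,0,0,0,0,-1,0,0,0,0,0,0,-1]}}

```text
t: 11.8
tcp_pos: [0.4411, 0.3369, 0.2224]
tool_rot: [1.0, 0.0, 0.001, 0.0]
force: [0.5, -0.9, -4.2]
finger_gap: 0.311
gripper_force: 69.9
```

Run:
```python
from h import *
s,t=shots(); S=manip.sense(); T=S["tcp_pos"]; print(T.round(4),S["tool_rot"].round(4),S["finger_gap"],S["force"].round(1))
print(proj(s,T-[0,0,.091]))
cv2.imwrite("pics/m4.png",np.hstack([crop(s,(476,245),66,96,6),crop(s,(340,320),66,96,6)]))
```

```text
[0.4414 0.3366 0.2223] [ 1.e+00 -3.e-04  7.e-04  2.e-04] 0.30812377987212425 [ 0.6 -0.1 -4. ]
[[477.59288797 255.04122721]]
```

View pics/m4.png

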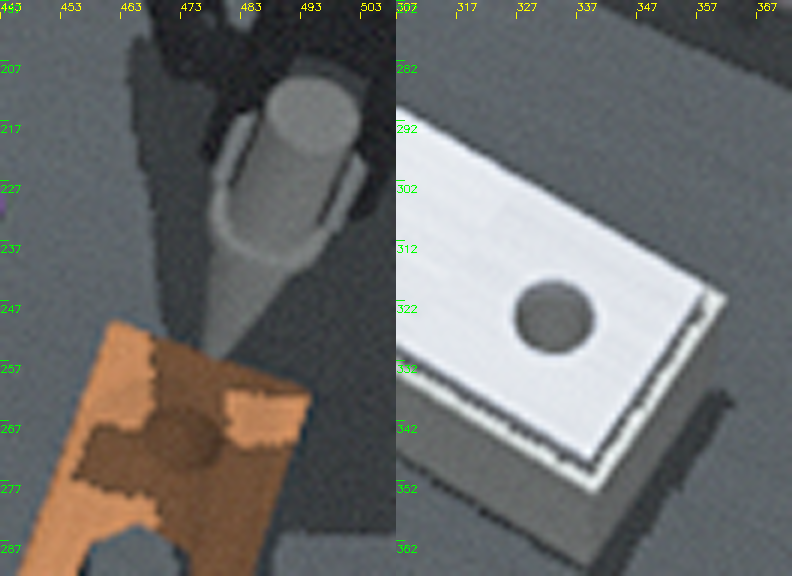

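The drift is held straight with its tip at scene (478,256), and its hole is at (473,269). The bar hole at scene (333,324) now shows no crescent, so the holes are in line. Putting the drift back.

Call:
{"api": "servo_tool", "payload": {"commands": [-0.003,-0.0025,0.03,0,0,0,-1,0,0,0.03,0,0,0,-1,0,0,0.03,0,0,0,-1,0,0,0.03,0,0,0,-1,0,0,0.03,0,0,0,-1,0,0,0.03,0,0,0,-1,0,0,0.02,0,0,0,-1,0,0,0.015,0,0,0,-1,0,0,0,0,0,0,-1,0,0,0,0,0,0,-1]}}

```text
t: 12.73
tcp_pos: [0.4391, 0.3385, 0.1148]
tool_rot: [1.0, -0.0, 0.0, 0.0]
force: [-0.3, -0.1, -4.0]
finger_gap: 0.309
gripper_force: 70.0
```

Call:
{"api": "servo_tool", "payload": {"commands": [0,0,0.012,0,0,0,-1,0,0,0.012,0,0,0,-1,0,0,0.009,0,0,0,-1,0,0,0.004,0,0,0,-1,0,0,0,0,0,0,-1,0,0,0,0,0,0,-1]}}

```text
t: 13.23
tcp_pos: [0.4386, 0.3387, 0.0963]
tool_rot: [1.0, 0.0, 0.0, -0.0]
force: [-0.4, -0.1, -3.6]
finger_gap: 0.311
gripper_force: 70.3
```

Call:
{"api": "servo_tool", "payload": {"commands": [0,0,0,0,0,0,0.4,0,0,0,0,0,0,0.4,0,0,0,0,0,0,0.4,0,0,0,0,0,0,0.4,0,0,-0.04,0,0,0,0.4,0,0,-0.07,0,0,0,0.4,0,0,-0.08,0,0,0,0.4,0,0,-0.05,0,0,0,0.4,0.05,0,0,0,0,0,0.4,0.06,0,0,0,0,0,0.4,0.05,0,0,0,0,0,0.4,0,0,0,0,0,0,0.4]}}

```text
t: 14.23
tcp_pos: [0.5244, 0.3387, 0.2175]
tool_rot: [1.0, -0.001, 0.004, -0.001]
force: [0.3, -0.8, 0.8]
finger_gap: 0.699
gripper_force: 0.0
```

Call:
{"api": "servo_tool", "payload": {"commands": [0,0,0,0,0,-0.0166,0.4,0,0,0,0,0,-0.0166,0.4,0,0,0,0,0,-0.0166,0.4,0,0,0,0,0,-0.0166,0.4,0,0,0,0,0,0,0.4,0,0,0,0,0,0,0.4]}}

```text
t: 14.73
tcp_pos: [0.5182, 0.3386, 0.2164]
tool_rot: [0.979, 0.206, -0.0, 0.0]
force: [0.1, 0.8, -0.1]
finger_gap: 0.699
gripper_force: 0.0
```

Run:
```python
from h import *
s,t=shots(); S=manip.sense(); T=S["tcp_pos"]; print(T.round(4),S["tool_rot"].round(4),S["finger_gap"],S["force"].round(1))
print(proj(s,T))
cv2.imwrite("pics/m5.png",np.hstack([crop(s,(470,265),66,96,6),crop(t,(180,260),66,96,6)]))
```

```text
[0.5183 0.3387 0.2164] [ 0.9785  0.2065 -0.     -0.    ] 0.7045348934176533 [ 0.2 -1.1 -0.2]
[[475.99850102 262.88464873]]
```

View pics/m5.png

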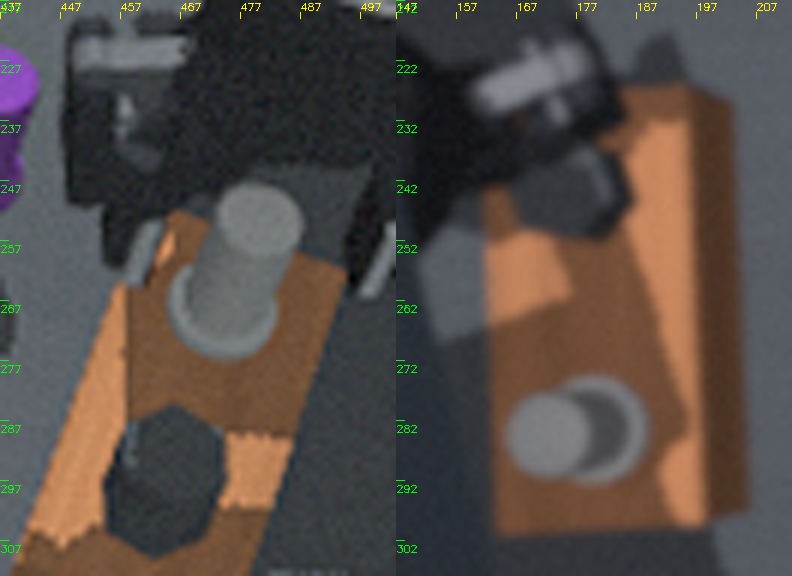

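The drift is home, with its collar on the block (scene (475,267)). The pads at scene (458,263) and (498,265) sit in line with the bolt head below, at (465,297).

Call:
{"api": "servo_tool", "payload": {"commands": [0.003,0.001,0.04,0,0,0,0.4,0,0,0.06,0,0,0,0.4,0,0,0.06,0,0,0,0.4,0,0,0.05,0,0,0,0.4,0,0,0.039,0,0,0,0.4,0,0,0.02,0,0,0,0.4,0,0,0,0,0,0,0.4,0,0,0,0,0,0,-1,0,0,0,0,0,0,-1,0,0,0,0,0,0,-1,0,0,0,0,0,0,-1,0,0,0,0,0,0,-1], "force": 70}}

```text
t: 15.83
tcp_pos: [0.5205, 0.341, 0.084]
tool_rot: [0.978, 0.207, 0.002, -0.002]
force: [-2.0, 4.7, 1.0]
finger_gap: 0.415
gripper_force: 69.9
```

Call:
{"api": "servo_tool", "payload": {"commands": [0,0,0,0,0,0,-1,0,0,0,0,0,0,-1,0,0,0,0,0,0,-1]}}

```text
t: 16.08
tcp_pos: [0.5205, 0.341, 0.0839]
tool_rot: [0.978, 0.207, 0.002, -0.002]
force: [-2.2, 4.8, -0.6]
finger_gap: 0.412
gripper_force: 69.9
```

Run:
```python
from h import *
import pickle
s,t=pickle.load(open("s0.pkl","rb"))
V=np.array([(190,422),(228,438),(226,470),(190,488),(158,472),(158,437)],float)
W=np.array([onz(s,(418+x/4-.4,253+(y-296)/4-.4),.113)[:2] for x,y in V]); c=W.mean(0)
for w in W-c: print(np.round(np.hypot(*w)*1e3,1),np.degrees(np.arctan2(w[1],w[0])).round(1),(np.degrees(np.arctan2(w[1],w[0]))%60).round(1))
# automated: segment hex top face & fit orientation
h=cv2.cvtColor(s["img"],cv2.COLOR_RGB2HSV).astype(int); print(s["img"][285:302,455:475].mean(2).astype(int))
```

```text
17.6 -158.6 21.4
20.6 142.2 22.2
17.3 87.7 27.7
18.2 16.4 16.4
19.7 -34.6 25.4
17.5 -95.7 24.3
[[139 142 146 142 144 140 138 133 119 100  90  94 110 116 136 141 139 136
  133 127]
 [139 147 149 139 133 127 113 102  93  98  98  95  93  97 111 130 136 140
  129 131]
 [137 146 136 110 101 103  95  95  96  99  99  99  95  97  97 103 116 127
  128 132]
 [142 143 118  82  95  96  93  91 100  96 100  98  98  98  96  96  93 103
  115 125]
 [145 131  88  83  95  94 100  98  96  93  96  96  97  98  98 103  99  91
   98 114]
 [141 113  55  95  99  99 101  98  97  94  94  97  96  96  99  94  95  99
   97 110]
 [136  82  58  91 101  98 102  98  99  95  96  99  95  94 100  94 100  93
   92 107]
 [127  37  58  91  99  95 100  95  98  97  97  94  97  95  95  94 100  97
   95 109]
 [116  34  59  94  98  99  94  98  93 101 102 103  95  98  94  98  92  98
   94 108]
 [ 84  35  64  94 100  94  99  97  96 100  97  96 104  96  98  98  93  98
   95 104]
 [ 41  37  58  92 103 101 100  99 101  94  97  96  99  98 101  96  97  95
   90 100]
 [ 41  42  46  69  92  99 102  95  97  96  99  97  96  99  97  96  95  98
  101 104]
 [ 47  51  45  48  62  83  92  97 100  97 102  97  96  96  95  98  99 104
   92 100]
 [ 47  45  43  49  35  46  69  85  95 106 101  98 104 102 100 106  95  83
   65 103]
 [ 46  51  47  44  49  43  48  58  69  90  97 101 104 103  94  85  72  50
   74 118]
 [ 42  49  49  50  45  49  44  49  49  51  80  86  92  86  77  55  42  44
   92 141]
 [ 50  50  52  51  48  54  51  50  52  46  53  62  63  61  46  50  44  54
  111 147]]
```

Call:
{"api": "servo_tool", "payload": {"commands": [0,0,-0.02,0,0,0,-1,0,0,-0.04,0,0,0,-1,0,0,-0.06,0,0,0,-1,0,0,-0.06,0,0,0,-1,0,0,-0.06,0,0,0,-1,0.014,0.05,0,0,0,0,-1,0.014,0.06,0,0,0,0,-1,0.014,0.06,0,0,0,0,-1,0.014,0.06,0,0,0,0,-1,0.014,0.06,0,0,0,0,-1,0.014,0.06,0,0,0,0,-1,0.014,0.06,0,0,0,0,-1]}}

```text
t: 17.08
tcp_pos: [0.6486, 0.17, 0.2028]
tool_rot: [0.978, 0.207, 0.0, 0.0]
force: [-0.1, 0.2, -3.9]
finger_gap: 0.414
gripper_force: 71.7
```

Call:
{"api": "servo_tool", "payload": {"commands": [0.014,0.05,0,0,0,0,-1,0.006,0.036,0,0,0,0,-1,0,0,0,0,0,0,-1,0,0,0,0,0,0,-1,0,0,0,0,0,0,-1]}}

```text
t: 17.5
tcp_pos: [0.6736, 0.1368, 0.2018]
tool_rot: [0.978, 0.207, -0.001, -0.001]
force: [-0.1, 0.4, -3.6]
finger_gap: 0.413
gripper_force: 71.8
```

Run:
```python
from h import *
s,t=shots(); S=manip.sense(); T=S["tcp_pos"]; print(T.round(4),S["tool_rot"].round(4),S["finger_gap"],S["force"].round(1))
for z in(.0639,.009,0,-.029): print(z,proj(s,T-[0,0,z]).round(1), proj(t,T-[0,0,z]).round(1))
print(proj(s,[.6752,.1382,.074]))
cv2.imwrite("pics/m6.png",np.hstack([crop(s,(338,295),66,96,6),crop(t,(275,175),66,96,6)]))
```

```text
[0.6736 0.1375 0.2019] [ 9.781e-01  2.081e-01 -5.000e-04 -3.000e-04] 0.41178525239677427 [ 0.6 -0.4 -5.2]
0.0639 [[333.1 308. ]] [[274.3 164.1]]
0.009 [[333.9 293.5]] [[271.7 158.5]]
0 [[334.1 291. ]] [[271.2 157.5]]
-0.029 [[334.5 282.7]] [[269.7 154.2]]
[[332.14046228 324.28681668]]
```

View pics/m6.png

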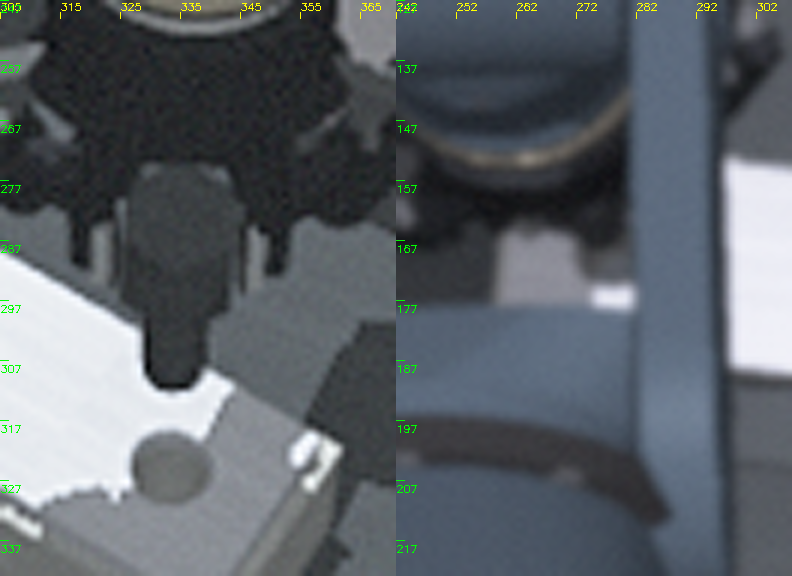

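The bolt hangs straight, tip at scene (334,307), with the hole at (333,324). I shift about 4 mm and lower it.

Call:
{"api": "servo_tool", "payload": {"commands": [0.0075,-0.001,0.03,0,0,0,-1,0,0,0.04,0,0,0,-1,0,0,0.03,0,0,0,-1,0,0,0.01,0,0,0,-1,0,0,0.01,0,0,0,-1,0,0,0.01,0,0,0,-1,0,0,0,0,0,0,-1,0,0,0,0,0,0,-1]}}

```text
t: 18.27
tcp_pos: [0.6783, 0.1383, 0.1372]
tool_rot: [0.978, 0.207, 0.0, 0.0]
force: [0.3, 1.0, -3.8]
finger_gap: 0.411
gripper_force: 71.7
```

Call:
{"api": "servo_tool", "payload": {"commands": [-0.001,0,0.004,0,0,0,-1,-0.001,0,0.004,0,0,0,-1,0,0,0.004,0,0,0,-1,0,0,0.004,0,0,0,-1,0,0,0,0,0,0,-1,0,0,0,0,0,0,-1]}}

```text
t: 18.77
tcp_pos: [0.6769, 0.1377, 0.1286]
tool_rot: [0.978, 0.207, -0.0, -0.0]
force: [-0.2, 0.3, -2.8]
finger_gap: 0.415
gripper_force: 71.7
```

Call:
{"api": "servo_tool", "payload": {"commands": [0,0,0.006,0,0,0,-1,0,0,0.006,0,0,0,-1,0,0,0.008,0,0,0,-1,0,0,0.01,0,0,0,-1,0,0,0.01,0,0,0,-1,0,0,0.01,0,0,0,-1,0,0,0,0,0,0,-1,0,0,0,0,0,0,-1]}}

```text
t: 19.43
tcp_pos: [0.6766, 0.1377, 0.103]
tool_rot: [0.978, 0.207, -0.001, -0.0]
force: [0.2, -0.2, -3.9]
finger_gap: 0.412
gripper_force: 71.7
```

Freely in. Lower another 19 mm, release, and lift clear.

Call:
{"api": "servo_tool", "payload": {"commands": [0,0,0.01,0,0,0,-1,0,0,0.01,0,0,0,-1,0,0,0.01,0,0,0,-1,0,0,0.008,0,0,0,-1,0,0,0,0,0,0,-1,0,0,0,0,0,0,0.4,0,0,0,0,0,0,0.4,0,0,0,0,0,0,0.4,0,0,0,0,0,0,0.4,0,0,-0.02,0,0,0,0.4,0,0,-0.06,0,0,0,0.4,0,0,-0.07,0,0,0,0.4]}}

```text
t: 20.43
tcp_pos: [0.6752, 0.1376, 0.1588]
tool_rot: [0.978, 0.207, -0.003, -0.0]
force: [1.0, 0.0, 0.7]
finger_gap: 0.697
gripper_force: 0.0
```

Call:
{"api": "servo_tool", "payload": {"commands": [0,0,-0.07,0,0,0.0166,0.8,0,0,-0.07,0,0,0.0166,0.8,-0.06,0,-0.04,0,0,0.0166,0.8,-0.07,0,0,0,0,0.0166,0.8,-0.07,0,0,0,0,0,0.8,-0.06,0,0,0,0,0,0.8,0,0,0,0,0,0,0.8]}}

```text
t: 21.02
tcp_pos: [0.5401, 0.1282, 0.2504]
tool_rot: [1.0, 0.001, -0.004, -0.0]
force: [-0.8, -0.4, -0.5]
finger_gap: 0.901
gripper_force: 0.0
```

```bash
cat > look.py <<'E'
from h import *
import sys
s,t=shots(); S=manip.sense(); print("t",S["t"],S["tcp_pos"].round(4),S["tool_rot"].round(4),"gap",S["finger_gap"],S["q"].round(2))
cv2.imwrite(sys.argv[1],np.hstack([crop(s,(300,230),200,240,2),crop(t,(360,220),200,240,2)]))
for g in([.439,-.146,.064,-.04,.244],[.441,-.035,.064,-.01,.244],[.442,.077,.064,.08,.244]):
    for ps in((s,t),(s,),(t,)):
        r,i=fitshell(ps,g,free=(0,1,2,3) if len(ps)>1 else (0,1,3)); print(len(ps),r.round(4),round(i,3))
E
python3 look.py pics/m7.png
```

```text
t 21.1167 [0.5473 0.1279 0.2514] [ 1.0e+00  5.0e-04  1.1e-03 -0.0e+00] gap 0.897954970466908 [ 0.03  0.42  1.57 -0.    1.15  1.6 ]
2 [ 0.4395 -0.1449  0.0627  0.0033  0.244 ] 0.911
1 [ 0.4394 -0.1442  0.064  -0.037   0.244 ] 0.921
1 [ 0.4398 -0.147   0.064   0.0111  0.244 ] 0.917
2 [ 0.4424 -0.0346  0.0655 -0.0112  0.244 ] 0.902
1 [ 0.4412 -0.0337  0.064   0.0152  0.244 ] 0.92
1 [ 0.4426 -0.0362  0.064   0.0029  0.244 ] 0.901
2 [0.4411 0.0769 0.0631 0.0768 0.244 ] 0.797
1 [0.4421 0.0786 0.064  0.081  0.244 ] 0.921
1 [0.442  0.0733 0.064  0.0808 0.244 ] 0.681
```

View pics/m7.png

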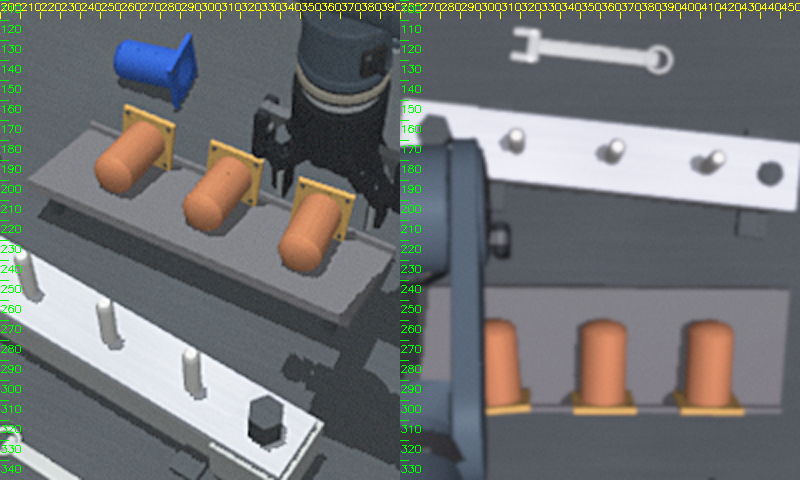

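The bolt is home, with its head on the bar at scene (333,312). All three shells are undisturbed on the board. Before the shells I test the wrist's bending direction in free space.

Call:
{"api": "servo_tool", "payload": {"commands": [-0.04,0.05,-0.07,0,0,-0.0178,0.8,0,0.05,-0.07,0,0,-0.0178,0.8,0,0.05,-0.07,0,0,-0.0178,0.8,0,0,0,0,0,-0.0178,0.8,0,0,0,0,0,-0.0178,0.8,0,0,0,0,0,-0.0178,0.8,0,0,0,0,0,-0.0178,0.8,0,0,0,0,0.018,0,0.8,0,0,0,0,0.018,0,0.8,0,0,0,0,0.018,0,0.8,0,0,0,0,0.018,0,0.8,0,0,0,0,0,0,0.8]}}

```text
t: 22.12
tcp_pos: [0.537, 0.0562, 0.3474]
tool_rot: [0.901, 0.37, 0.207, -0.086]
force: [-1.2, 0.6, -0.8]
finger_gap: 0.9
gripper_force: 0.0
```

```bash
cat > fk.py <<'E'
from h import *
def fk(q,P):
    h,L1,L2,L,o,e=P
    Rz=lambda a:R.from_rotvec([0,0,a]).as_matrix(); Ry=lambda a:R.from_rotvec([0,a,0]).as_matrix()
    A=Rz(q[0]); p=np.array([0,0,h])+A@[0,o,0]
    A=A@Ry(q[1]); p=p+A@[0,0,L1]; A=A@Ry(q[2]); p=p+A@[e,0,L2]
    A=A@Rz(q[3])@Ry(q[4])@Rz(q[5]+np.pi/2); p=p+A@[0,0,L]
    return p,A
E
python3 - <<'E'
from fk import *
S=manip.sense(); q=S["q"]; print(q.round(3),S["tcp_pos"].round(4),S["tool_rot"].round(4))
for sg in(1,-1):
  p,A=fk(q,[.17,.63,.32,.3,.11,0]); print(p.round(3)); print(A.round(3)); break
print(R.from_quat(S["tool_rot"]).as_matrix().round(3))
D=[([-1.331,.527,1.433,0,1.181,-.178],[.254,-.571,.231]),(q,S["tcp_pos"])]
f=lambda P:np.concatenate([fk(a,P)[0]-b for a,b in D])
o=least_squares(lambda P:np.r_[f(P),.01*(P[5])],[.17,.63,.32,.3,.11,0]); print(o.x.round(4),o.fun.round(4))
E
```

```text
[-0.331  0.174  1.739  0.466  1.066  0.266] [0.537  0.0562 0.3474] [ 0.9014  0.3701  0.2074 -0.0863]
[0.517 0.063 0.413]
[[ 0.64   0.703  0.31 ]
 [ 0.631 -0.711  0.309]
 [ 0.438 -0.002 -0.899]]
[[ 0.64   0.703  0.31 ]
 [ 0.631 -0.711  0.309]
 [ 0.438 -0.002 -0.899]]
[0.2367 0.5833 0.378  0.2974 0.1109 0.0741] [-0.0001 -0.0002  0.0005 -0.0001  0.0002 -0.0005  0.0007]
```

```bash
cat >> fk.py <<'E'
D=[([-1.331,.527,1.433,0,1.181,-.178],[.254,-.571,.231]),([-0.331,0.174,1.739,0.466,1.066,0.266],[0.537,0.0562,0.3474])]
P=least_squares(lambda P:np.r_[np.concatenate([fk(a,P)[0]-b for a,b in D]),.01*P[5]],[.17,.63,.32,.3,.11,0]).x
LO=np.array([-3.08,-.75,.22,-1.43,0,-2.85]);HI=np.array([3.08,2.2,2.44,4.57,2.65,2.85])
def ik(p,A,q0):
    f=lambda q:(lambda r:np.r_[(r[0]-p)*5,(R.from_matrix(A.T@r[1])).as_rotvec()])(fk(q,P))
    o=least_squares(f,np.clip(q0,LO+1e-3,HI-1e-3),bounds=(LO,HI)); return o.x,np.abs(o.fun).max()
def frame(a,ynear):
    "shell frame: z=a, y=horizontal-ish closing dir"
    z=a/np.linalg.norm(a); x=np.cross(ynear,z); x/=np.linalg.norm(x); return np.c_[x,np.cross(z,x),z]
def tool_in_shell(alpha,g=.055,v=.004):
    # shell frame here: x = -v(normal down), y, z axis. tool z at angle alpha from z toward +x ; tool y = -y
    d=np.array([np.sin(alpha),0,np.cos(alpha)]); y=np.array([0,-1.,0]); A=np.c_[np.cross(y,d),y,d]
    gp=np.array([-v,0,g-.045]); return gp+d*manip.pinch_z,A
def grasp_pose(m,yaw,tilt,alpha,**k):
    a=np.array([np.cos(tilt)*np.cos(yaw),np.cos(tilt)*np.sin(yaw),np.sin(tilt)])
    F=frame(a,np.array([-np.sin(yaw),np.cos(yaw),0])); t,A=tool_in_shell(alpha,**k); return np.array(m)+F@t,F@A
def place_pose(m,psi,alpha,**k):
    F=frame(np.array([0,0,1.]),np.array([-np.sin(psi),np.cos(psi),0])); t,A=tool_in_shell(alpha,**k); return np.array(m)+F@t,F@A
PEG=[np.array([.6427,-.1452,.074]),np.array([.6542,-.0459,.074]),np.array([.6657,.0534,.074])]
E
python3 - <<'E'
from fk import *
q0=manip.sense()["q"]; print(P.round(4), fk([.03,.42,1.57,0,1.15,1.6],P)[0].round(3), manip.pinch_z)
for al in(110,120,130):
    al_=np.radians(al)
    p,A=grasp_pose([.442,.0765,.062],.08,.244,al_); print(al,"grasp",p.round(3),A[:,2].round(2),A[:,0].round(2),*[np.round(v,2) for v in ik(p,A,q0)])
    for k in(2,1,0):
        for psi in(0,30,45,60):
            q=q0
            for h in(.3,.2,.1,0.):
                p,A=place_pose(PEG[k]+[0,0,.045+h],np.radians(psi),al_); q,e=ik(p,A,q)
            print(k,psi,p.round(3),q.round(2),round(e,3))
E
```

```text
[0.2263 0.582  0.3743 0.2972 0.111  0.0635] [0.55  0.128 0.25 ] 0.0187
110 grasp [0.449 0.077 0.05 ] [-0.1  -0.01 -0.99] [ 0.99  0.08 -0.1 ] [-0.07  0.62  1.99 -0.03  0.64  1.45] 0.0
2 0 [0.679 0.053 0.123] [-0.15  0.88  2.25  3.    1.21 -1.57] 0.0
2 30 [0.677 0.06  0.123] [-0.43  0.87  2.15  2.14  1.15 -1.45] 0.0
2 45 [0.675 0.063 0.123] [-0.5   0.87  2.    1.75  1.16 -1.29] 0.0
2 60 [0.672 0.065 0.123] [-0.52  0.89  1.82  1.43  1.25 -1.12] 0.0
1 0 [ 0.668 -0.046  0.123] [-0.41  0.88  2.29  2.74  1.25 -1.58] 0.0
1 30 [ 0.666 -0.039  0.123] [-0.64  0.86  2.1   1.91  1.16 -1.39] 0.0
1 45 [ 0.664 -0.036  0.123] [-0.68  0.88  1.93  1.55  1.21 -1.22] 0.0
1 60 [ 0.661 -0.034  0.123] [-0.68  0.91  1.74  1.27  1.33 -1.07] 0.0
0 0 [ 0.656 -0.145  0.123] [-0.65  0.87  2.25  2.49  1.21 -1.56] 0.0
0 30 [ 0.654 -0.138  0.123] [-0.82  0.87  2.    1.69  1.17 -1.28] 0.0
0 45 [ 0.652 -0.136  0.123] [-0.83  0.89  1.82  1.38  1.27 -1.12] 0.0
0 60 [ 0.649 -0.133  0.123] [-0.81  0.94  1.62  1.14  1.43 -1.  ] 0.0
120 grasp [0.446 0.077 0.05 ] [-0.28 -0.02 -0.96] [ 0.96  0.08 -0.28] [-0.05  0.67  1.87 -0.
[... 1081 characters left out ...]
.03] 0.0
2 45 [0.673 0.061 0.117] [-0.41  0.72  1.91  1.48  0.8  -0.88] 0.0
2 60 [0.671 0.062 0.117] [-0.43  0.75  1.77  1.18  0.97 -0.8 ] 0.0
1 0 [ 0.665 -0.046  0.117] [-0.36  0.67  2.14  2.62  0.57 -1.35] 0.0
1 30 [ 0.663 -0.041  0.117] [-0.55  0.7   2.    1.65  0.74 -0.97] 0.0
1 45 [ 0.662 -0.039  0.117] [-0.59  0.73  1.87  1.3   0.89 -0.86] 0.0
1 60 [ 0.659 -0.037  0.117] [-0.59  0.77  1.72  1.05  1.07 -0.81] 0.0
0 0 [ 0.653 -0.145  0.117] [-0.58  0.67  2.11  2.3   0.6  -1.22] 0.0
0 30 [ 0.652 -0.14   0.117] [-0.72  0.72  1.92  1.43  0.82 -0.89] 0.0
0 45 [ 0.65  -0.138  0.117] [-0.74  0.75  1.77  1.15  1.   -0.81] 0.0
0 60 [ 0.648 -0.136  0.117] [-0.74  0.8   1.61  0.94  1.19 -0.8 ] 0.0
```

```bash
cat >> fk.py <<'E'
AL=np.radians(120)
def rel(p0,A0,p1,A1,n=None,name=""):
    Rr=R.from_matrix(A0.T@A1).as_rotvec(); d=A0.T@(p1-p0)
    if n is None: n=int(np.ceil(max(np.linalg.norm(p1-p0)/.034,np.degrees(np.linalg.norm(Rr))/6.2,1)))
    r=R.from_rotvec(Rr/n).as_matrix(); M=sum(np.linalg.matrix_power(r,i) for i in range(n))
    t=np.linalg.solve(M,d); row=np.r_[t/.5,Rr/n/(2*np.pi)]
    print(name,"n",n,row.round(4).tolist()); return row,n
def path(wps,labels,ns=None):
    "from the present pose through the way-points; checks IK along the rows"
    S=manip.sense(); p,A=S["tcp_pos"],R.from_quat(S["tool_rot"]).as_matrix(); q=S["q"]
    for i,((p1,A1),l) in enumerate(zip(wps,labels)):
        row,n=rel(p,A,p1,A1,None if ns is None else ns[i],l); qs=[q]
        for k in range(n):
            p=p+A@row[:3]*.5; A=A@R.from_rotvec(row[3:]*2*np.pi).as_matrix(); q,e=ik(p,A,qs[-1]); qs.append(q)
            if e>.01: print("  IK err",k,round(e,3))
        print("  max qd",(np.abs(np.diff(qs,axis=0)).max(0)*12).round(2),"q",q.round(2),"p",p.round(3))
def back(pa,d): return pa[0]-pa[1][:,2]*d,pa[1]
def up(pa,h): return pa[0]+np.array([0,0,h]),pa[1]
E
python3 - <<'E'
from fk import *
g=grasp_pose([.442,.0765,.062],.08,.244,AL)
path([back(g,.12),back(g,.03),g],["pre","in","in2"])
E
```

```text
pre n 10 [-0.0133, -0.0064, 0.0362, -0.001, -0.0112, 0.0113]
  max qd [0.56 0.48 0.08 0.96 0.38 1.75] q [-0.04  0.53  1.69 -0.04  1.2   1.46] p [0.479 0.079 0.166]
in n 3 [0.0, 0.0, 0.06, 0.0, 0.0, -0.0]
  max qd [0.02 0.45 0.61 0.03 0.98 0.03] q [-0.05  0.63  1.83 -0.04  0.96  1.47] p [0.454 0.077 0.079]
in2 n 1 [-0.0, 0.0, 0.06, 0.0, -0.0, -0.0]
  max qd [0.02 0.5  0.48 0.04 0.98 0.04] q [-0.05  0.67  1.87 -0.05  0.88  1.47] p [0.446 0.077 0.05 ]
```

Call:
{"api": "servo_tool", "payload": {"commands": [-0.0133,-0.0064,0.0362,-0.001,-0.0112,0.0113,0.8,-0.0133,-0.0064,0.0362,-0.001,-0.0112,0.0113,0.8,-0.0133,-0.0064,0.0362,-0.001,-0.0112,0.0113,0.8,-0.0133,-0.0064,0.0362,-0.001,-0.0112,0.0113,0.8,-0.0133,-0.0064,0.0362,-0.001,-0.0112,0.0113,0.8,-0.0133,-0.0064,0.0362,-0.001,-0.0112,0.0113,0.8,-0.0133,-0.0064,0.0362,-0.001,-0.0112,0.0113,0.8,-0.0133,-0.0064,0.0362,-0.001,-0.0112,0.0113,0.8,-0.0133,-0.0064,0.0362,-0.001,-0.0112,0.0113,0.8,-0.0133,-0.0064,0.0362,-0.001,-0.0112,0.0113,0.8,0,0,0,0,0,0,0.8,0,0,0,0,0,0,0.8]}}

```text
t: 23.12
tcp_pos: [0.4817, 0.0812, 0.1657]
tool_rot: [0.989, 0.044, -0.14, 0.008]
force: [-0.6, -0.3, 0.4]
finger_gap: 0.895
gripper_force: 0.0
```

Run:
```python
from fk import *
s,t=shots()
for ps,g in(((s,),[.442,.0765,.062,.08,.244]),((s,t),[.4424,-.0346,.063,0,.244]),((s,t),[.4395,-.145,.063,0,.244])): print(*[np.round(v,4) for v in fitshell(ps,g,free=(0,1,3))])
g=grasp_pose([.442,.0765,.062],.08,.244,AL)
path([back(g,.03),g],["in","in2"]); print(manip.sense()["tcp_pos"])
T=manip.sense()["tcp_pos"]; print(proj(s,T),proj(s,[.442,.0765,.062]))
cv2.imwrite("pics/m8.png",crop(s,(350,200),80,80,6))
```

```text
[0.4418 0.0789 0.062  0.0877 0.244 ] 0.727
[ 0.4423 -0.0347  0.063   0.0066  0.244 ] 0.7956
[ 0.4395 -0.145   0.063   0.      0.244 ] 0.91
in n 3 [-0.0018, 0.0005, 0.0616, 0.0002, -0.0001, 0.0003]
  max qd [0.04 0.45 1.01 0.02 1.13 0.03] q [-0.05  0.63  1.83 -0.04  0.96  1.47] p [0.454 0.077 0.079]
in2 n 1 [0.0, -0.0, 0.06, -0.0, -0.0, -0.0]
  max qd [0.02 0.5  0.48 0.04 0.98 0.04] q [-0.05  0.67  1.87 -0.05  0.88  1.47] p [0.446 0.077 0.05 ]
[0.48166239 0.08079426 0.16720496]
[[350.05532655 210.91318124]] [[353.57017633 226.01480596]]
```

View pics/m8.png

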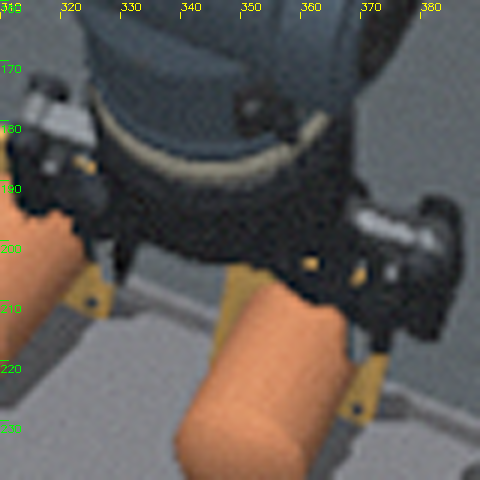

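The fingertips at scene (329,206) and (373,217) straddle the shell's cup at (352,222). Going in and closing.

Call:
{"api": "servo_tool", "payload": {"commands": [-0.0018,0.0005,0.06,0,0,0,0.8,-0.0018,0.0005,0.06,0,0,0,0.8,-0.0018,0.0005,0.06,0,0,0,0.8,0,0,0.04,0,0,0,0.8,0,0,0.02,0,0,0,0.8,0,0,0,0,0,0,-1,0,0,0,0,0,0,-1,0,0,0,0,0,0,-1,0,0,0,0,0,0,-1,0,0,0,0,0,0,-1,0,0,0,0,0,0,-1], "force": 70}}

```text
t: 24.13
tcp_pos: [0.4458, 0.0766, 0.0535]
tool_rot: [0.989, 0.043, -0.138, 0.007]
force: [0.7, -0.7, 7.0]
finger_gap: 0.545
gripper_force: 71.8
```

```bash
cat > plan2.py <<'E'
from fk import *
import sys
k=int(sys.argv[1]); psi=np.radians(45); S=manip.sense()
print("t",S["t"],S["tcp_pos"].round(4),S["force"].round(1),"gap",S["finger_gap"],S["gripper_force"])
p,A=S["tcp_pos"],R.from_quat(S["tool_rot"]).as_matrix()
l=(p+np.array([.02,0,.25-p[2]+.05]),A)
yw=R.from_rotvec([0,0,psi-np.arctan2(A[1,0],A[0,0])]).as_matrix()@A
pl=place_pose(PEG[k]+[0,0,.045],psi,AL)
m=(l[0]+[0.03,-.02,0],yw)
path([l,m,up(pl,.16),up(pl,.085)],["lift","yaw","pitch+over","down"])
E
python3 plan2.py 2
```

```text
t 24.1333 [0.4458 0.0766 0.0535] [ 0.7 -0.7  7. ] gap 0.5446048673457445 71.80933490395546
lift n 8 [-0.0121, 0.0006, -0.0606, 0.0, 0.0, 0.0]
  max qd [0.   1.04 0.66 0.03 0.95 0.05] q [-0.05  0.37  1.54 -0.04  1.51  1.44] p [0.466 0.077 0.3  ]
yaw n 7 [0.0057, 0.0087, -0.0016, -0.0044, 0.0, -0.0153]
  max qd [0.1  0.05 0.08 0.3  0.19 1.05] q [ 0.01  0.39  1.51 -0.2   1.45  0.84] p [0.496 0.057 0.3  ]
pitch+over n 13 [0.0192, 0.0188, 0.0103, 0.0, 0.0162, 0.0]
  max qd [0.51 0.44 0.41 1.92 1.13 1.88] q [-0.46  0.49  1.87  1.38  0.99 -0.65] p [0.674 0.062 0.28 ]
down n 3 [-0.0433, -0.0, 0.025, 0.0, -0.0, -0.0]
  max qd [0.   0.53 0.29 0.52 0.13 0.92] q [-0.46  0.62  1.93  1.51  0.96 -0.87] p [0.674 0.062 0.205]
```

Call:
{"api": "servo_tool", "payload": {"commands": [-0.0061,0,-0.03,0,0,0,-1,-0.0121,0,-0.06,0,0,0,-1,-0.0121,0,-0.06,0,0,0,-1,-0.0121,0,-0.06,0,0,0,-1,-0.0121,0,-0.06,0,0,0,-1,-0.0121,0,-0.06,0,0,0,-1,-0.0121,0,-0.06,0,0,0,-1,-0.0121,0,-0.06,0,0,0,-1,-0.0061,0,-0.03,0,0,0,-1]}}

```text
t: 24.88
tcp_pos: [0.4661, 0.079, 0.3]
tool_rot: [0.99, 0.043, -0.136, 0.007]
force: [0.9, -0.3, -2.9]
finger_gap: 0.541
gripper_force: 73.2
```

Call:
{"api": "servo_tool", "payload": {"commands": [0.0057,0.0087,-0.0016,-0.0044,0,-0.0153,-1,0.0057,0.0087,-0.0016,-0.0044,0,-0.0153,-1,0.0057,0.0087,-0.0016,-0.0044,0,-0.0153,-1,0.0057,0.0087,-0.0016,-0.0044,0,-0.0153,-1,0.0057,0.0087,-0.0016,-0.0044,0,-0.0153,-1,0.0057,0.0087,-0.0016,-0.0044,0,-0.0153,-1,0.0057,0.0087,-0.0016,-0.0044,0,-0.0153,-1,0,0,0,0,0,0,-1,0,0,0,0,0,0,-1]}}

```text
t: 25.63
tcp_pos: [0.494, 0.0594, 0.296]
tool_rot: [0.915, 0.378, -0.129, 0.054]
force: [-0.2, 0.0, -2.6]
finger_gap: 0.545
gripper_force: 73.2
```

```bash
cat > plan3.py <<'E'
from fk import *
import sys
k=int(sys.argv[1]); psi=np.radians(45); S=manip.sense()
print("t",S["t"],S["tcp_pos"].round(4),S["force"].round(1),"gap",S["finger_gap"],S["gripper_force"])
pl=place_pose(PEG[k]+[0,0,.045],psi,AL)
path([up(pl,.16),up(pl,.085)],["pitch+over","down"],[14,4])
E
python3 plan3.py 2
```

```text
t 25.6333 [0.494  0.0594 0.296 ] [-0.2  0.  -2.6] gap 0.5451166080082892 73.21244448423386
pitch+over n 14 [0.018, 0.0179, 0.0089, 0.0, 0.0151, -0.0]
  max qd [0.48 0.41 0.38 1.8  1.03 1.76] q [-0.46  0.49  1.87  1.38  0.99 -0.65] p [0.674 0.062 0.28 ]
down n 4 [-0.0325, -0.0, 0.0187, -0.0, -0.0, -0.0]
  max qd [0.   0.4  0.22 0.39 0.1  0.69] q [-0.46  0.62  1.93  1.51  0.96 -0.87] p [0.674 0.062 0.205]
```

Call:
{"api": "servo_tool", "payload": {"commands": [0.018,0.0179,0.0089,0,0.0151,0,-1,0.018,0.0179,0.0089,0,0.0151,0,-1,0.018,0.0179,0.0089,0,0.0151,0,-1,0.018,0.0179,0.0089,0,0.0151,0,-1,0.018,0.0179,0.0089,0,0.0151,0,-1,0.018,0.0179,0.0089,0,0.0151,0,-1,0.018,0.0179,0.0089,0,0.0151,0,-1,0.018,0.0179,0.0089,0,0.0151,0,-1,0.018,0.0179,0.0089,0,0.0151,0,-1,0.018,0.0179,0.0089,0,0.0151,0,-1,0.018,0.0179,0.0089,0,0.0151,0,-1,0.018,0.0179,0.0089,0,0.0151,0,-1]}}

```text
t: 26.63
tcp_pos: [0.6492, 0.0612, 0.2715]
tool_rot: [0.84, 0.348, 0.385, -0.159]
force: [-0.7, 0.9, -2.9]
finger_gap: 0.539
gripper_force: 73.2
```

Call:
{"api": "servo_tool", "payload": {"commands": [0.018,0.0179,0.0089,0,0.0151,0,-1,0.018,0.0179,0.0089,0,0.0151,0,-1,0,0,0,0,0,0,-1,0,0,0,0,0,0,-1,-0.0325,0,0.0187,0,0,0,-1,-0.0325,0,0.0187,0,0,0,-1,-0.0325,0,0.0187,0,0,0,-1,0,0,0,0,0,0,-1,0,0,0,0,0,0,-1,0,0,0,0,0,0,-1]}}

```text
t: 27.47
tcp_pos: [0.6746, 0.0624, 0.2249]
tool_rot: [0.8, 0.333, 0.462, -0.191]
force: [0.6, -0.4, -2.3]
finger_gap: 0.546
gripper_force: 73.3
```

```bash
cat > chk.py <<'E'
from fk import *
import sys
k=int(sys.argv[1]); psi=np.radians(45); S=manip.sense(); s,t=shots()
print("t",S["t"],S["tcp_pos"].round(4),S["tool_rot"].round(3),S["force"].round(1),"gap",S["finger_gap"],S["gripper_force"])
p,A=S["tcp_pos"],R.from_quat(S["tool_rot"]).as_matrix()
tt,TA=tool_in_shell(AL); F=A@TA.T; m=p-F@tt
print("nominal shell mid",m.round(4),"axis",F[:,2].round(3))
# measured from scene view: fit x,y with z fixed nominal, upright (tilt pi/2)
def pts(x,y,z,tx,ty,psi):
    c,f=shellpts(0,0,0,psi,np.pi/2); M=R.from_rotvec([tx,ty,0]).as_matrix(); return c@M.T+[x,y,z],f@M.T+[x,y,z]
from scipy.optimize import minimize
ms=cmask(s); n,l=cv2.connectedComponents(ms.astype(np.uint8)); r=rend(s,pts(*m,0,0,psi)); kk=np.bincount(l[r&ms],minlength=n).argmax(); mk=l==kk
h=cv2.cvtColor(s["img"],cv2.COLOR_RGB2HSV)
def f(v):
    r=rend(s,pts(m[0]+v[0]*.01,m[1]+v[1]*.01,m[2],v[2]*.1,v[3]*.1,psi)); vis=r&mk
    return -(vis.sum()-3*(mk&~r).sum()-0.3*(r&~mk).sum())/mk.sum()
o=minimize(f,np.zeros(4),method="Nelder-Mead",options=dict(initial_simplex=np.vstack([np.zeros(4),np.eye(4)*.5]),maxiter=400)); v=o.x
print("seen offset mm",(v[:2]*10).round(1),"tilt rad",(v[2:]*.1).round(3),o.fun.round(3),"peg",PEG[k])
im=s["img"].copy(); 
for q in pts(*m,0,0,psi): cv2.polylines(im,[cv2.convexHull(proj(s,q).round().astype(np.int32))],True,(0,255,0),1)
for kk in range(3):
    a=proj(s,np.array([PEG[kk],PEG[kk]+[0,0,.065]])).round().astype(int); cv2.line(im,tuple(a[0].tolist()),tuple(a[1].tolist()),(255,0,0),1)
s2=dict(img=im); c=proj(s,m)[0]; cv2.imwrite(sys.argv[2],np.hstack([crop(s,c,66,96,6),crop(s2,c,66,96,6)]))
E
python3 chk.py 2 pics/m9.png
```

```text
t 27.4667 [0.6746 0.0624 0.2249] [ 0.8    0.333  0.462 -0.191] [ 0.6 -0.4 -2.3] gap 0.5458219385743686 73.32622021436691
nominal shell mid [0.666  0.0538 0.2242] axis [-0.001  0.002  1.   ]
seen offset mm [3.  3.3] tilt rad [0.021 0.006] -0.968 peg [0.6657 0.0534 0.074 ]
```

View pics/m9.png

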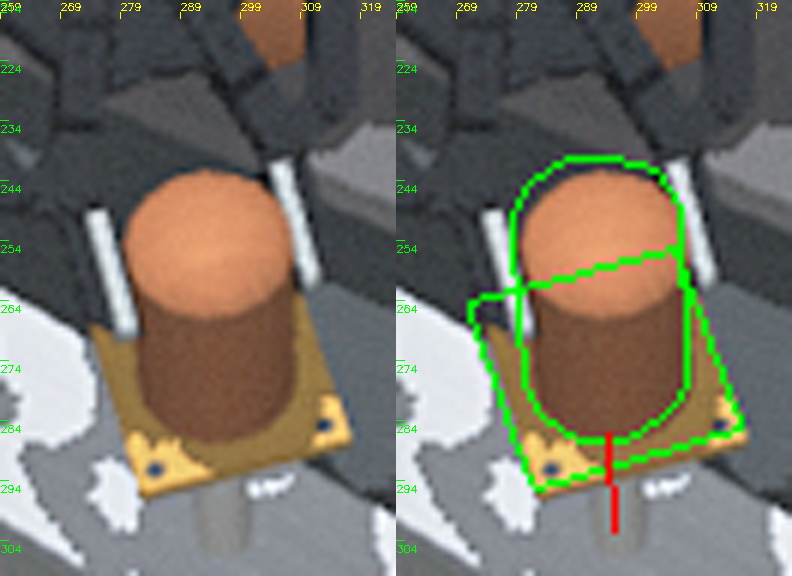

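Shell held upright above the peg: cup at scene (294,265), peg at (296,300). It sits about 4 mm forward in the grip, so I correct that and lower.

Call:
{"api": "servo_tool", "payload": {"commands": [-0.004,0,-0.0069,0,0,0,-1,-0.02,0,0.0115,0,0,0,-1,-0.03,0,0.0173,0,0,0,-1,-0.03,0,0.0173,0,0,0,-1,-0.03,0,0.0173,0,0,0,-1,-0.03,0,0.0173,0,0,0,-1,-0.012,0,0.0069,0,0,0,-1,0,0,0,0,0,0,-1,0,0,0,0,0,0,-1]}}

```text
t: 28.32
tcp_pos: [0.6717, 0.0589, 0.1362]
tool_rot: [0.8, 0.332, 0.462, -0.191]
force: [0.1, -0.1, -2.6]
finger_gap: 0.543
gripper_force: 73.3
```

Call:
{"api": "servo_tool", "payload": {"commands": [-0.012,0,0.0069,0,0,0,-1,-0.007,0,0.004,0,0,0,-1,-0.004,0,0.0023,0,0,0,-1,-0.002,0,0.0012,0,0,0,-1,0,0,0,0,0,0,-1,0,0,0,0,0,0,-1]}}

```text
t: 28.82
tcp_pos: [0.6716, 0.059, 0.1223]
tool_rot: [0.8, 0.332, 0.462, -0.191]
force: [-3.6, -1.9, 3.0]
finger_gap: 0.545
gripper_force: 73.8
```

Call:
{"api": "servo_tool", "payload": {"commands": [0,0,0,0,0,0,0.7,0,0,0,0,0,0,0.7,0,0,0,0,0,0,0.7,0,0,0,0,0,0,0.7,0,0,-0.03,0,0,0,0.7,0,0,-0.06,0,0,0,0.7,0,0,-0.07,0,0,0,0.7,0.03,0,-0.07,0,0,0,0.7,0.05,0,-0.03,0,0,0,0.8,0.05,0,0,0,0,0,0.8,0,0,0,0,0,0,0.8,0,0,0,0,0,0,0.8]}}

```text
t: 29.82
tcp_pos: [0.6151, 0.0025, 0.2438]
tool_rot: [0.8, 0.333, 0.462, -0.19]
force: [0.2, 0.9, 0.3]
finger_gap: 0.898
gripper_force: 0.0
```

Run:
```python
from fk import *
s,t=shots(); S=manip.sense(); print(S["tcp_pos"].round(3))
c=PEG[2]+[0,0,.045]
cv2.imwrite("pics/m10.png",np.hstack([crop(s,(290,240),160,180,3)[:, :400],crop(t,(350,220),120,180,3)[:,:320]]))
for g in([.4424,-.0346,.063,0,.244],[.4395,-.145,.063,0,.244]):
    for ps,fr in(((s,t),(0,1,2,3)),((s,),(0,1,3)),((t,),(0,1,3))): print(len(ps),*[np.round(v,4) for v in fitshell(ps,g,free=fr)])
```

```text
[0.614 0.003 0.242]
2 [ 0.4422 -0.035   0.0619 -0.0096  0.244 ] 0.8535
1 [ 0.4399 -0.0342  0.063   0.0034  0.244 ] 0.8233
1 [ 0.4428 -0.0348  0.063   0.0171  0.244 ] 0.8908
2 [ 0.4389 -0.1464  0.0542  0.0131  0.244 ] 0.5946
1 [ 0.4422 -0.1397  0.063  -0.0306  0.244 ] 0.4303
1 [ 0.4397 -0.1451  0.063   0.016   0.244 ] 0.7463
```

View pics/m10.png

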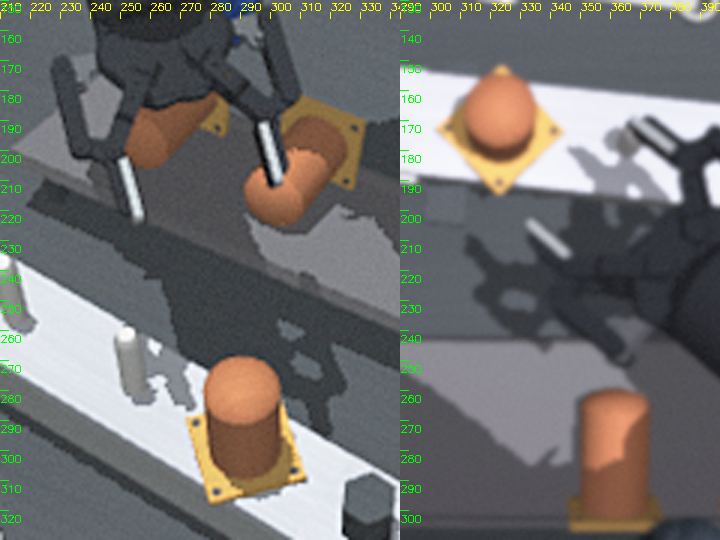

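Shell 1 hangs flat on the last peg: cup at scene (291,285), top (321,168). Next comes the middle shell.

```bash
cat > plan1.py <<'E'
from fk import *
import sys
x,y,yaw=map(float,sys.argv[1:4]); g=grasp_pose([x,y,.062],yaw,.244,AL); psi=np.radians(45)
S=manip.sense(); print("t",S["t"],S["tcp_pos"].round(4))
m=place_pose([0,0,0],psi,AL)[1]; m=R.from_rotvec([0,0,psi-yaw]).as_matrix()@g[1]
path([(g[0]+[.07,0,.22],m),back(g,.12),back(g,.03),g],["pitchback","yaw/pre","in","in2"])
E
python3 plan1.py .4422 -.035 0
```

```text
t 29.9167 [0.6144 0.0029 0.2419]
pitchback n 13 [-0.0125, -0.0066, -0.011, -0.0, -0.0162, 0.0]
  max qd [0.52 0.99 0.49 1.85 1.03 1.9 ] q [-0.15  0.43  1.53 -0.23  1.36  0.7 ] p [ 0.516 -0.035  0.27 ]
yaw/pre n 8 [-0.001, -0.004, 0.0275, 0.0043, -0.0, 0.015]
  max qd [0.16 0.16 0.29 0.28 0.36 1.02] q [-0.26  0.53  1.7  -0.08  1.19  1.35] p [ 0.479 -0.035  0.166]
in n 3 [0.0, 0.0, 0.06, -0.0, -0.0, -0.0]
  max qd [0.05 0.46 0.61 0.07 0.98 0.07] q [-0.27  0.63  1.84 -0.09  0.94  1.36] p [ 0.454 -0.035  0.079]
in2 n 1 [0.0, -0.0, 0.06, 0.0, -0.0, 0.0]
  max qd [0.05 0.51 0.48 0.09 0.99 0.08] q [-0.28  0.67  1.88 -0.1   0.86  1.37] p [ 0.446 -0.035  0.05 ]
```

Call:
{"api": "servo_tool", "payload": {"commands": [-0.0125,-0.0066,-0.011,0,-0.0162,0,0.8,-0.0125,-0.0066,-0.011,0,-0.0162,0,0.8,-0.0125,-0.0066,-0.011,0,-0.0162,0,0.8,-0.0125,-0.0066,-0.011,0,-0.0162,0,0.8,-0.0125,-0.0066,-0.011,0,-0.0162,0,0.8,-0.0125,-0.0066,-0.011,0,-0.0162,0,0.8,-0.0125,-0.0066,-0.011,0,-0.0162,0,0.8,-0.0125,-0.0066,-0.011,0,-0.0162,0,0.8,-0.0125,-0.0066,-0.011,0,-0.0162,0,0.8,-0.0125,-0.0066,-0.011,0,-0.0162,0,0.8,-0.0125,-0.0066,-0.011,0,-0.0162,0,0.8,-0.0125,-0.0066,-0.011,0,-0.0162,0,0.8]}}

```text
t: 30.92
tcp_pos: [0.5213, -0.0341, 0.2635]
tool_rot: [0.92, 0.382, -0.084, 0.034]
force: [-0.0, 0.1, -0.5]
finger_gap: 0.897
gripper_force: 0.0
```

Call:
{"api": "servo_tool", "payload": {"commands": [-0.0125,-0.0066,-0.011,0,-0.0162,0,0.8,-0.001,-0.004,0.0275,0.0043,0,0.015,0.8,-0.001,-0.004,0.0275,0.0043,0,0.015,0.8,-0.001,-0.004,0.0275,0.0043,0,0.015,0.8,-0.001,-0.004,0.0275,0.0043,0,0.015,0.8,-0.001,-0.004,0.0275,0.0043,0,0.015,0.8,-0.001,-0.004,0.0275,0.0043,0,0.015,0.8,-0.001,-0.004,0.0275,0.0043,0,0.015,0.8,-0.001,-0.004,0.0275,0.0043,0,0.015,0.8,0,0,0,0,0,0,0.8,0,0,0,0,0,0,0.8]}}

```text
t: 31.83
tcp_pos: [0.4785, -0.0355, 0.1646]
tool_rot: [0.99, 0.002, -0.141, -0.001]
force: [-0.1, 0.6, -0.1]
finger_gap: 0.898
gripper_force: 0.0
```

Run:
```python
from fk import *
s,t=shots(); S=manip.sense()
for ps,g in(((s,),[.4422,-.035,.062,0,.244]),((s,t),[.4395,-.145,.062,0,.244])): print(*[np.round(v,4) for v in fitshell(ps,g,free=(0,1,3))])
g=grasp_pose([.4422,-.035,.062],0,.244,AL); g=(g[0],g[1])
path([back(g,.03),g],["in","in2"]); print(S["tcp_pos"].round(4),S["tool_rot"].round(4),R.from_matrix(g[1]).as_quat().round(4))
```

```text
[ 0.4415 -0.0341  0.062   0.0012  0.244 ] 0.7289
[ 0.4394 -0.1459  0.062  -0.0157  0.244 ] 0.5324
in n 3 [-0.0007, -0.0003, 0.0604, -0.0, -0.0001, 0.0002]
  max qd [0.05 0.46 1.   0.08 1.12 0.09] q [-0.27  0.63  1.84 -0.09  0.94  1.36] p [ 0.454 -0.035  0.079]
in2 n 1 [-0.0, 0.0, 0.06, 0.0, 0.0, 0.0]
  max qd [0.05 0.51 0.48 0.09 0.99 0.08] q [-0.28  0.67  1.88 -0.1   0.86  1.37] p [ 0.446 -0.035  0.05 ]
[ 0.48   -0.0355  0.166 ] [ 9.904e-01  2.100e-03 -1.384e-01 -3.000e-04] [ 0.9902  0.     -0.1393  0.    ]
```

Call:
{"api": "servo_tool", "payload": {"commands": [-0.0007,0,0.06,0,0,0,0.8,-0.0007,0,0.06,0,0,0,0.8,-0.0007,0,0.06,0,0,0,0.8,0,0,0.04,0,0,0,0.8,0,0,0.02,0,0,0,0.8,0,0,0,0,0,0,-1,0,0,0,0,0,0,-1,0,0,0,0,0,0,-1,0,0,0,0,0,0,-1,0,0,0,0,0,0,-1,0,0,0,0,0,0,-1], "force": 70}}

```text
t: 32.85
tcp_pos: [0.4468, -0.0356, 0.0521]
tool_rot: [0.991, 0.001, -0.137, -0.0]
force: [1.3, 1.6, 5.9]
finger_gap: 0.545
gripper_force: 72.2
```

```bash
python3 plan2.py 1
```

```text
t 32.85 [ 0.4468 -0.0356  0.0521] [1.3 1.6 5.9] gap 0.5447167578927217 72.19166815280914
lift n 8 [-0.012, -0.0, -0.061, 0.0, 0.0, 0.0]
  max qd [0.02 1.07 0.66 0.06 0.96 0.09] q [-0.27  0.36  1.55 -0.07  1.5   1.32] p [ 0.467 -0.036  0.3  ]
yaw n 8 [0.0053, 0.0074, -0.0015, -0.0042, -0.0, -0.015]
  max qd [0.11 0.04 0.06 0.28 0.23 1.01] q [-0.2   0.37  1.54 -0.23  1.4   0.65] p [ 0.497 -0.056  0.3  ]
pitch+over n 13 [0.0193, 0.0161, 0.0103, -0.0, 0.0162, -0.0]
  max qd [0.51 0.43 0.31 1.63 0.93 1.49] q [-0.64  0.52  1.81  1.26  1.12 -0.65] p [ 0.663 -0.037  0.28 ]
down n 3 [-0.0433, -0.0, 0.025, -0.0, -0.0, -0.0]
  max qd [0.   0.51 0.28 0.37 0.22 0.79] q [-0.64  0.64  1.87  1.35  1.07 -0.85] p [ 0.663 -0.037  0.205]
```

Call:
{"api": "servo_tool", "payload": {"commands": [-0.006,0,-0.03,0,0,0,-1,-0.012,0,-0.06,0,0,0,-1,-0.012,0,-0.06,0,0,0,-1,-0.012,0,-0.06,0,0,0,-1,-0.012,0,-0.06,0,0,0,-1,-0.012,0,-0.06,0,0,0,-1,-0.012,0,-0.06,0,0,0,-1,-0.012,0,-0.06,0,0,0,-1,-0.006,0,-0.03,0,0,0,-1]}}

```text
t: 33.6
tcp_pos: [0.4671, -0.0361, 0.2984]
tool_rot: [0.991, 0.001, -0.135, 0.001]
force: [0.1, 0.4, -3.6]
finger_gap: 0.542
gripper_force: 73.4
```

Call:
{"api": "servo_tool", "payload": {"commands": [0.0053,0.0074,-0.0015,-0.0042,0,-0.015,-1,0.0053,0.0074,-0.0015,-0.0042,0,-0.015,-1,0.0053,0.0074,-0.0015,-0.0042,0,-0.015,-1,0.0053,0.0074,-0.0015,-0.0042,0,-0.015,-1,0.0053,0.0074,-0.0015,-0.0042,0,-0.015,-1,0.0053,0.0074,-0.0015,-0.0042,0,-0.015,-1,0.0053,0.0074,-0.0015,-0.0042,0,-0.015,-1,0.0053,0.0074,-0.0015,-0.0042,0,-0.015,-1,0,0,0,0,0,0,-1,0,0,0,0,0,0,-1]}}

```text
t: 34.43
tcp_pos: [0.4949, -0.0552, 0.2946]
tool_rot: [0.915, 0.378, -0.128, 0.05]
force: [-0.8, -0.4, -4.3]
finger_gap: 0.544
gripper_force: 73.4
```

```bash
python3 plan3.py 1
```

```text
t 34.4333 [ 0.4949 -0.0552  0.2946] [-0.8 -0.4 -4.3] gap 0.5444140747522301 73.41146416962147
pitch+over n 14 [0.0183, 0.0151, 0.0088, -0.0, 0.015, -0.0]
  max qd [0.47 0.4  0.28 1.51 0.83 1.38] q [-0.64  0.52  1.81  1.26  1.12 -0.65] p [ 0.663 -0.037  0.28 ]
down n 4 [-0.0325, 0.0, 0.0187, 0.0, -0.0, 0.0]
  max qd [0.   0.38 0.21 0.28 0.17 0.6 ] q [-0.64  0.64  1.87  1.35  1.07 -0.85] p [ 0.663 -0.037  0.205]
```

Call:
{"api": "servo_tool", "payload": {"commands": [0.0183,0.0151,0.0088,0,0.015,0,-1,0.0183,0.0151,0.0088,0,0.015,0,-1,0.0183,0.0151,0.0088,0,0.015,0,-1,0.0183,0.0151,0.0088,0,0.015,0,-1,0.0183,0.0151,0.0088,0,0.015,0,-1,0.0183,0.0151,0.0088,0,0.015,0,-1,0.0183,0.0151,0.0088,0,0.015,0,-1,0.0183,0.0151,0.0088,0,0.015,0,-1,0.0183,0.0151,0.0088,0,0.015,0,-1,0.0183,0.0151,0.0088,0,0.015,0,-1,0.0183,0.0151,0.0088,0,0.015,0,-1,0.0183,0.0151,0.0088,0,0.015,0,-1]}}

```text
t: 35.43
tcp_pos: [0.6393, -0.0406, 0.271]
tool_rot: [0.841, 0.346, 0.384, -0.161]
force: [-1.0, 0.7, -5.3]
finger_gap: 0.541
gripper_force: 73.5
```

Call:
{"api": "servo_tool", "payload": {"commands": [0.0183,0.0151,0.0088,0,0.015,0,-1,0.0183,0.0151,0.0088,0,0.015,0,-1,0,0,0,0,0,0,-1,0,0,0,0,0,0,-1,-0.0325,0,0.0187,0,0,0,-1,-0.0325,0,0.0187,0,0,0,-1,-0.0325,0,0.0187,0,0,0,-1,0,0,0,0,0,0,-1,0,0,0,0,0,0,-1,0,0,0,0,0,0,-1]}}

```text
t: 36.27
tcp_pos: [0.663, -0.0374, 0.2251]
tool_rot: [0.801, 0.331, 0.46, -0.192]
force: [0.1, 0.0, -2.9]
finger_gap: 0.548
gripper_force: 73.6
```

```bash
python3 chk.py 1 pics/m11.png
```

```text
t 36.2667 [ 0.663  -0.0374  0.2251] [ 0.801  0.331  0.46  -0.192] [ 0.1  0.  -2.9] gap 0.5477071051399414 73.55429224669933
nominal shell mid [ 0.6543 -0.0461  0.2245] axis [0.004 0.001 1.   ]
seen offset mm [0.9 2.9] tilt rad [ 0.016 -0.003] -0.971 peg [ 0.6542 -0.0459  0.074 ]
```

Call:
{"api": "servo_tool", "payload": {"commands": [-0.002,0,-0.0035,0,0,0,-1,-0.02,0,0.0115,0,0,0,-1,-0.03,0,0.0173,0,0,0,-1,-0.03,0,0.0173,0,0,0,-1,-0.03,0,0.0173,0,0,0,-1,-0.03,0,0.0173,0,0,0,-1,-0.012,0,0.0069,0,0,0,-1,0,0,0,0,0,0,-1,0,0,0,0,0,0,-1]}}

```text
t: 37.12
tcp_pos: [0.6611, -0.0392, 0.1367]
tool_rot: [0.801, 0.331, 0.461, -0.192]
force: [-0.1, -0.3, -3.1]
finger_gap: 0.543
gripper_force: 73.6
```

Call:
{"api": "servo_tool", "payload": {"commands": [-0.012,0,0.0069,0,0,0,-1,-0.007,0,0.004,0,0,0,-1,-0.004,0,0.0023,0,0,0,-1,-0.002,0,0.0012,0,0,0,-1,0,0,0,0,0,0,-1,0,0,0,0,0,0,-1]}}

```text
t: 37.62
tcp_pos: [0.6611, -0.0391, 0.1241]
tool_rot: [0.8, 0.331, 0.462, -0.192]
force: [-3.5, -2.1, 4.7]
finger_gap: 0.542
gripper_force: 74.2
```

Call:
{"api": "servo_tool", "payload": {"commands": [0,0,0,0,0,0,0.7,0,0,0,0,0,0,0.7,0,0,0,0,0,0,0.7,0,0,0,0,0,0,0.7,0,0,-0.03,0,0,0,0.7,0,0,-0.06,0,0,0,0.7,0,0,-0.07,0,0,0,0.7,0.03,0,-0.07,0,0,0,0.7,0.05,0,-0.03,0,0,0,0.8,0.05,0,0,0,0,0,0.8,0,0,0,0,0,0,0.8,0,0,0,0,0,0,0.8]}}

```text
t: 38.62
tcp_pos: [0.6048, -0.0956, 0.2443]
tool_rot: [0.801, 0.332, 0.461, -0.191]
force: [-0.3, -0.2, -0.6]
finger_gap: 0.902
gripper_force: 0.0
```

```bash
python3 - <<'E'
from fk import *
s,t=shots(); S=manip.sense(); print(S["tcp_pos"].round(3))
for g in([.4395,-.145,.063,0,.244],):
    for ps,fr in(((s,t),(0,1,2,3)),((s,),(0,1,3)),((t,),(0,1,3))): print(len(ps),*[np.round(v,4) for v in fitshell(ps,g,free=fr)])
def up_fit(k):
    for p in(s,t):
        print(k,[np.round(v,4) for v in fitshell((p,),[*(PEG[k]+[0,0,.045]),np.pi/4,np.pi/2],free=(0,1,3))])
up_fit(1);up_fit(2)
E
python3 plan1.py .4395 -.145 0
```

```text
[ 0.604 -0.095  0.242]
2 [ 0.4398 -0.1448  0.064  -0.0176  0.244 ] 0.8876
1 [ 0.4406 -0.1428  0.063  -0.0455  0.244 ] 0.8684
1 [ 0.4399 -0.1482  0.063  -0.0151  0.244 ] 0.9157
1 [array([ 0.6508, -0.0463,  0.119 ,  0.7702,  1.5708]), np.float64(0.9194)]
1 [array([ 0.6546, -0.0482,  0.119 ,  0.845 ,  1.5708]), np.float64(0.8736)]
2 [array([0.6645, 0.0452, 0.119 , 0.7819, 1.5708]), np.float64(0.9165)]
2 [array([0.6664, 0.0432, 0.119 , 0.8247, 1.5708]), np.float64(0.8692)]
t 38.7167 [ 0.6042 -0.0952  0.2425]
pitchback n 13 [-0.013, -0.0045, -0.0111, -0.0001, -0.0162, -0.0]
  max qd [0.51 0.87 0.44 1.57 0.82 1.49] q [-0.34  0.43  1.52 -0.26  1.32  0.52] p [ 0.513 -0.145  0.27 ]
yaw/pre n 8 [-0.001, -0.004, 0.0275, 0.0043, -0.0, 0.015]
  max qd [0.16 0.18 0.25 0.25 0.29 1.05] q [-0.45  0.55  1.66 -0.13  1.19  1.19] p [ 0.476 -0.145  0.166]
in n 3 [0.0, 0.0, 0.06, -0.0, -0.0, -0.0]
  max qd [0.08 0.44 0.6  0.12 0.95 0.1 ] q [-0.47  0.64  1.8  -0.15  0.96  1.21] p [ 0.451 -0.145  0.079]
in2 n 1 [0.0, 0.0, 0.06, 0.0, 0.0, 0.0]
  max qd [0.08 0.49 0.47 0.14 0.95 0.13] q [-0.47  0.68  1.84 -0.16  0.88  1.22] p [ 0.443 -0.145  0.05 ]
```

Call:
{"api": "servo_tool", "payload": {"commands": [-0.013,-0.0045,-0.0111,0,-0.0162,0,0.8,-0.013,-0.0045,-0.0111,0,-0.0162,0,0.8,-0.013,-0.0045,-0.0111,0,-0.0162,0,0.8,-0.013,-0.0045,-0.0111,0,-0.0162,0,0.8,-0.013,-0.0045,-0.0111,0,-0.0162,0,0.8,-0.013,-0.0045,-0.0111,0,-0.0162,0,0.8,-0.013,-0.0045,-0.0111,0,-0.0162,0,0.8,-0.013,-0.0045,-0.0111,0,-0.0162,0,0.8,-0.013,-0.0045,-0.0111,0,-0.0162,0,0.8,-0.013,-0.0045,-0.0111,0,-0.0162,0,0.8,-0.013,-0.0045,-0.0111,0,-0.0162,0,0.8,-0.013,-0.0045,-0.0111,0,-0.0162,0,0.8]}}

```text
t: 39.72
tcp_pos: [0.5182, -0.143, 0.2635]
tool_rot: [0.92, 0.381, -0.086, 0.032]
force: [0.1, 0.8, -1.4]
finger_gap: 0.898
gripper_force: 0.0
```

Call:
{"api": "servo_tool", "payload": {"commands": [-0.013,-0.0045,-0.0111,0,-0.0162,0,0.8,-0.001,-0.004,0.0275,0.0043,0,0.015,0.8,-0.001,-0.004,0.0275,0.0043,0,0.015,0.8,-0.001,-0.004,0.0275,0.0043,0,0.015,0.8,-0.001,-0.004,0.0275,0.0043,0,0.015,0.8,-0.001,-0.004,0.0275,0.0043,0,0.015,0.8,-0.001,-0.004,0.0275,0.0043,0,0.015,0.8,-0.001,-0.004,0.0275,0.0043,0,0.015,0.8,-0.001,-0.004,0.0275,0.0043,0,0.015,0.8,0,0,0,0,0,0,0.8,0,0,0,0,0,0,0.8]}}

```text
t: 40.63
tcp_pos: [0.4754, -0.1449, 0.1649]
tool_rot: [0.99, 0.002, -0.143, -0.002]
force: [0.4, -0.2, 0.1]
finger_gap: 0.898
gripper_force: 0.0
```

Run:
```python
from fk import *
s,t=shots(); S=manip.sense()
for ps,g in(((s,),[.4395,-.145,.062,0,.244]),((t,),[.4395,-.145,.062,0,.244])): print(*[np.round(v,4) for v in fitshell(ps,g,free=(0,1,3))])
g=grasp_pose([.4396,-.145,.062],-.01,.244,AL)
path([back(g,.03),g],["in","in2"]); print(S["tcp_pos"].round(4),S["tool_rot"].round(4))
for k in(1,2):
    for p in(s,t): print(k,[np.round(v,4) for v in fitshell((p,),[*(PEG[k]+[0,0,.045]),np.pi/4,np.pi/2],free=(0,1,3))])
cv2.imwrite("pics/m12.png",np.hstack([crop(s,(270,245),130,150,4)[:,:400],crop(t,(350,200),130,150,4)[:,:400]]))
```

```text
[ 0.4383 -0.144   0.062   0.0116  0.244 ] 0.7931
[ 0.096  -0.2545  0.062   1.0218  0.244 ] 0.005
in n 3 [-0.0001, 0.0001, 0.0606, 0.0, 0.0001, 0.0007]
  max qd [0.09 0.44 0.97 0.11 1.11 0.15] q [-0.47  0.64  1.8  -0.15  0.96  1.21] p [ 0.451 -0.145  0.079]
in2 n 1 [0.0, 0.0, 0.06, 0.0, 0.0, 0.0]
  max qd [0.08 0.49 0.47 0.14 0.95 0.12] q [-0.48  0.68  1.84 -0.16  0.88  1.22] p [ 0.443 -0.145  0.05 ]
[ 0.4769 -0.1451  0.1664] [ 0.9901  0.0016 -0.1405 -0.0013]
1 [array([ 0.6507, -0.0459,  0.119 ,  0.7575,  1.5708]), np.float64(0.9194)]
1 [array([ 0.6546, -0.0482,  0.119 ,  0.8435,  1.5708]), np.float64(0.8772)]
2 [array([0.6634, 0.0442, 0.119 , 0.7807, 1.5708]), np.float64(0.9173)]
2 [array([0.6654, 0.0435, 0.119 , 0.8013, 1.5708]), np.float64(0.8809)]
```

View pics/m12.png

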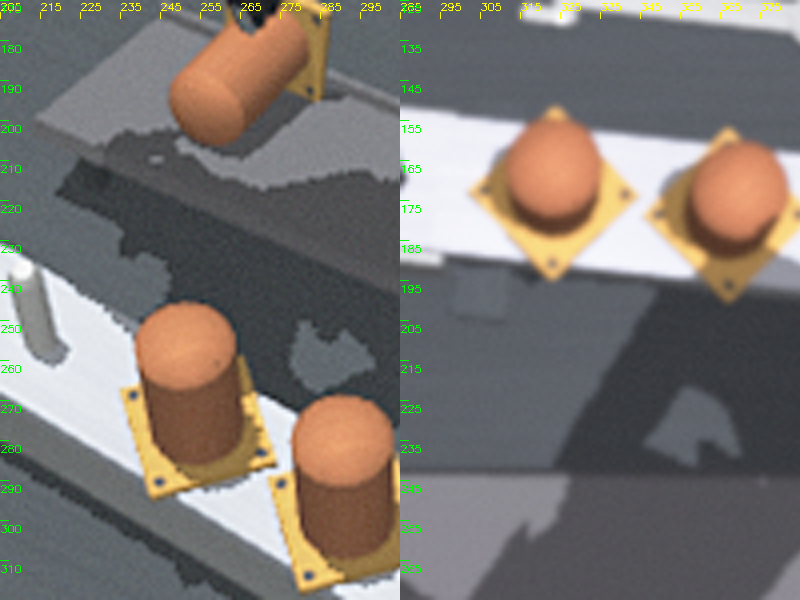

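Both hung shells sit flat (scene (250,272) and (290,295)). Grasping the last shell.

Call:
{"api": "servo_tool", "payload": {"commands": [0,0,0.06,0,0,0,0.8,0,0,0.06,0,0,0,0.8,0,0,0.06,0,0,0,0.8,0,0,0.04,0,0,0,0.8,0,0,0.02,0,0,0,0.8,0,0,0,0,0,0,-1,0,0,0,0,0,0,-1,0,0,0,0,0,0,-1,0,0,0,0,0,0,-1,0,0,0,0,0,0,-1,0,0,0,0,0,0,-1], "force": 70}}

```text
t: 41.65
tcp_pos: [0.4445, -0.1454, 0.0526]
tool_rot: [0.99, 0.001, -0.139, -0.0]
force: [0.3, 0.1, 6.2]
finger_gap: 0.546
gripper_force: 72.1
```

```bash
python3 plan2.py 0
```

```text
t 41.65 [ 0.4445 -0.1454  0.0526] [0.3 0.1 6.2] gap 0.5463591783102513 72.09066588921701
lift n 8 [-0.0122, -0.0001, -0.0608, 0.0, 0.0, 0.0]
  max qd [0.03 1.01 0.66 0.1  0.93 0.14] q [-0.46  0.39  1.51 -0.12  1.5   1.14] p [ 0.465 -0.145  0.3  ]
yaw n 8 [0.0053, 0.0074, -0.0015, -0.0043, -0.0, -0.015]
  max qd [0.11 0.03 0.06 0.26 0.28 1.01] q [-0.39  0.38  1.51 -0.26  1.36  0.46] p [ 0.495 -0.165  0.3  ]
pitch+over n 13 [0.0194, 0.0139, 0.0103, -0.0, 0.0162, -0.0]
  max qd [0.5  0.41 0.22 1.44 0.71 1.18] q [-0.79  0.56  1.71  1.15  1.25 -0.63] p [ 0.651 -0.137  0.28 ]
down n 3 [-0.0433, -0.0, 0.025, 0.0, -0.0, -0.0]
  max qd [0.   0.47 0.27 0.25 0.28 0.67] q [-0.79  0.68  1.77  1.21  1.18 -0.8 ] p [ 0.651 -0.137  0.205]
```

Call:
{"api": "servo_tool", "payload": {"commands": [-0.006,0,-0.03,0,0,0,-1,-0.012,0,-0.06,0,0,0,-1,-0.012,0,-0.06,0,0,0,-1,-0.012,0,-0.06,0,0,0,-1,-0.012,0,-0.06,0,0,0,-1,-0.012,0,-0.06,0,0,0,-1,-0.012,0,-0.06,0,0,0,-1,-0.012,0,-0.06,0,0,0,-1,-0.006,0,-0.03,0,0,0,-1]}}

```text
t: 42.4
tcp_pos: [0.4655, -0.146, 0.2989]
tool_rot: [0.991, 0.0, -0.137, 0.0]
force: [0.3, 0.8, -3.1]
finger_gap: 0.545
gripper_force: 72.9
```

Call:
{"api": "servo_tool", "payload": {"commands": [0.0053,0.0074,-0.0015,-0.0043,0,-0.015,-1,0.0053,0.0074,-0.0015,-0.0043,0,-0.015,-1,0.0053,0.0074,-0.0015,-0.0043,0,-0.015,-1,0.0053,0.0074,-0.0015,-0.0043,0,-0.015,-1,0.0053,0.0074,-0.0015,-0.0043,0,-0.015,-1,0.0053,0.0074,-0.0015,-0.0043,0,-0.015,-1,0.0053,0.0074,-0.0015,-0.0043,0,-0.015,-1,0.0053,0.0074,-0.0015,-0.0043,0,-0.015,-1,0,0,0,0,0,0,-1,0,0,0,0,0,0,-1]}}

```text
t: 43.23
tcp_pos: [0.4934, -0.1649, 0.2948]
tool_rot: [0.915, 0.378, -0.129, 0.051]
force: [1.0, 0.3, -3.3]
finger_gap: 0.542
gripper_force: 72.9
```

```bash
python3 plan3.py 0
```

```text
t 43.2333 [ 0.4934 -0.1649  0.2948] [ 1.   0.3 -3.3] gap 0.5424794963568353 72.90199076174531
pitch+over n 14 [0.0184, 0.0131, 0.0089, -0.0, 0.0151, -0.0]
  max qd [0.46 0.38 0.2  1.34 0.62 1.1 ] q [-0.79  0.56  1.71  1.15  1.25 -0.63] p [ 0.651 -0.137  0.28 ]
down n 4 [-0.0325, 0.0, 0.0188, 0.0, 0.0, -0.0]
  max qd [0.   0.35 0.21 0.19 0.21 0.51] q [-0.79  0.68  1.77  1.21  1.18 -0.8 ] p [ 0.651 -0.137  0.205]
```

Call:
{"api": "servo_tool", "payload": {"commands": [0.0184,0.0131,0.0089,0,0.0151,0,-1,0.0184,0.0131,0.0089,0,0.0151,0,-1,0.0184,0.0131,0.0089,0,0.0151,0,-1,0.0184,0.0131,0.0089,0,0.0151,0,-1,0.0184,0.0131,0.0089,0,0.0151,0,-1,0.0184,0.0131,0.0089,0,0.0151,0,-1,0.0184,0.0131,0.0089,0,0.0151,0,-1,0.0184,0.0131,0.0089,0,0.0151,0,-1,0.0184,0.0131,0.0089,0,0.0151,0,-1,0.0184,0.0131,0.0089,0,0.0151,0,-1,0.0184,0.0131,0.0089,0,0.0151,0,-1,0.0184,0.0131,0.0089,0,0.0151,0,-1]}}

```text
t: 44.23
tcp_pos: [0.6298, -0.1415, 0.2708]
tool_rot: [0.84, 0.346, 0.386, -0.161]
force: [-0.0, 0.6, -2.8]
finger_gap: 0.544
gripper_force: 73.0
```

Call:
{"api": "servo_tool", "payload": {"commands": [0.0184,0.0131,0.0089,0,0.0151,0,-1,0.0184,0.0131,0.0089,0,0.0151,0,-1,0,0,0,0,0,0,-1,0,0,0,0,0,0,-1,-0.0325,0,0.0187,0,0,0,-1,-0.0325,0,0.0187,0,0,0,-1,-0.0325,0,0.0187,0,0,0,-1,0,0,0,0,0,0,-1,0,0,0,0,0,0,-1,0,0,0,0,0,0,-1]}}

```text
t: 45.07
tcp_pos: [0.6522, -0.1368, 0.2249]
tool_rot: [0.8, 0.331, 0.462, -0.192]
force: [0.9, 0.1, -2.6]
finger_gap: 0.546
gripper_force: 73.0
```

```bash
python3 chk.py 0 pics/m13.png
```

```text
t 45.0667 [ 0.6522 -0.1368  0.2249] [ 0.8    0.331  0.462 -0.192] [ 0.9  0.1 -2.6] gap 0.5463831496681604 73.0093337627386
nominal shell mid [ 0.6436 -0.1455  0.2242] axis [ 0.    -0.003  1.   ]
seen offset mm [1.  3.2] tilt rad [ 0.029 -0.026] -0.929 peg [ 0.6427 -0.1452  0.074 ]
```

Same small offset; same correction and lowering.

Call:
{"api": "servo_tool", "payload": {"commands": [-0.0025,0,-0.0043,0,0,0,-1,-0.02,0,0.0115,0,0,0,-1,-0.03,0,0.0173,0,0,0,-1,-0.03,0,0.0173,0,0,0,-1,-0.03,0,0.0173,0,0,0,-1,-0.03,0,0.0173,0,0,0,-1,-0.012,0,0.0069,0,0,0,-1,0,0,0,0,0,0,-1,0,0,0,0,0,0,-1]}}

```text
t: 45.92
tcp_pos: [0.65, -0.1384, 0.1356]
tool_rot: [0.8, 0.33, 0.462, -0.193]
force: [-0.4, -0.1, -3.6]
finger_gap: 0.545
gripper_force: 73.0
```

Call:
{"api": "servo_tool", "payload": {"commands": [-0.012,0,0.0069,0,0,0,-1,-0.007,0,0.004,0,0,0,-1,-0.004,0,0.0023,0,0,0,-1,-0.002,0,0.0012,0,0,0,-1,0,0,0,0,0,0,-1,0,0,0,0,0,0,-1]}}

```text
t: 46.42
tcp_pos: [0.6501, -0.1383, 0.1232]
tool_rot: [0.799, 0.33, 0.464, -0.193]
force: [-3.2, -2.1, 5.9]
finger_gap: 0.543
gripper_force: 73.5
```

Call:
{"api": "servo_tool", "payload": {"commands": [0,0,0,0,0,0,0.7,0,0,0,0,0,0,0.7,0,0,0,0,0,0,0.7,0,0,0,0,0,0,0.7,0,0,-0.03,0,0,0,0.7,0,0,-0.06,0,0,0,0.7,0,0,-0.07,0,0,0,0.7,0.03,0,-0.07,0,0,0,0.7,0.06,0,-0.05,0,0,0,0.8,0.06,0,-0.05,0,0,0,0.8,0.04,0,-0.03,0,0,0,0.8,0,0,0,0,0,0,0.8]}}

```text
t: 47.42
tcp_pos: [0.5738, -0.2183, 0.2993]
tool_rot: [0.799, 0.332, 0.464, -0.188]
force: [-0.2, -0.2, -0.2]
finger_gap: 0.899
gripper_force: 0.0
```

Run:
```python
from fk import *
s,t=shots(); S=manip.sense(); print(S["t"],S["tcp_pos"].round(3))
for k in(0,1,2):
    for p in(s,t): print(k,PEG[k][:2],[np.round(v,4) for v in fitshell((p,),[*(PEG[k]+[0,0,.045]),np.pi/4,np.pi/2],free=(0,1,3))])
cv2.imwrite("pics/final.png",np.hstack([crop(s,(330,250),360,250,1) if 0 else crop(s,(340,260),360,240,2)[:,:600] if 0 else cv2.resize(crop(s,(330,255),330,270,2),(460,376)), cv2.resize(crop(t,(320,220),330,270,2),(340,278)) if 0 else cv2.resize(crop(t,(320,220),245,270,2),(340,376))]))
```

```text
47.5167 [ 0.573 -0.216  0.294]
0 [ 0.6427 -0.1452] [array([ 0.6404, -0.1447,  0.119 ,  0.7948,  1.5708]), np.float64(0.923)]
0 [ 0.6427 -0.1452] [array([ 0.6435, -0.146 ,  0.119 ,  0.7797,  1.5708]), np.float64(0.8896)]
1 [ 0.6542 -0.0459] [array([ 0.651 , -0.0469,  0.119 ,  0.7683,  1.5708]), np.float64(0.917)]
1 [ 0.6542 -0.0459] [array([ 0.6546, -0.0482,  0.119 ,  0.845 ,  1.5708]), np.float64(0.8736)]
2 [0.6657 0.0534] [array([0.6646, 0.0443, 0.119 , 0.7509, 1.5708]), np.float64(0.9171)]
2 [0.6657 0.0534] [array([0.6664, 0.0432, 0.119 , 0.8247, 1.5708]), np.float64(0.8683)]
```

View pics/final.png

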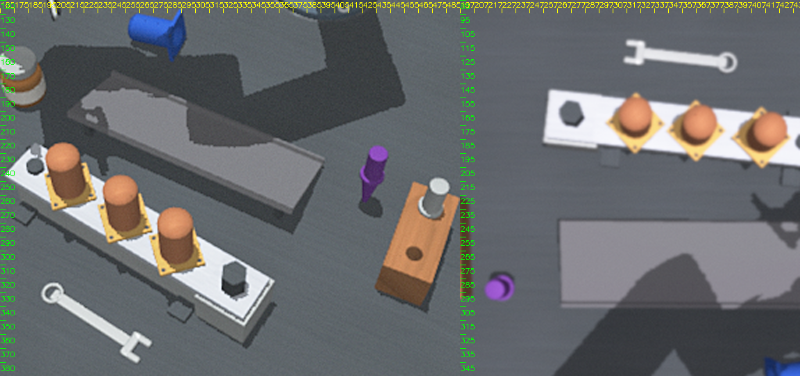

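The final view shows all three shells flat on their own pegs, the bolt head on the bar and the drift upright in the block. The jar and wrench are where they were, and the gripper touches nothing. Handing in.

```bash
python3 -c "
from station import manip
print(manip.sign_off())"
```

```text
the job is handed in; nothing more can be done
None
```

I handed the job in at about 48 s of the 210 s allowed. The drift aligned the holes and is back home in its block, the bolt is in, and all three copper shells hang flat on their own pegs. The shell on the last peg sits about 9–10 mm off centre, against a limit of 16 mm. The hand-in call gave no verdict.

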